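# Close the loaded biscuit keeper

### The job

The biscuit keeper is full: close it. Take the steel cover off its slanted stand, slip its blue edge under the keeper's blue lip, rest its red-marked edge on the spring roller and let go; then press the red edge down with the fingers past the roller until the cover snaps home level on its ledge, and keep it pressed down there with about 20 N for a second so that it beds in. Be gentle, without slamming or forcing, and leave the mug, the bottle and the jar where they are.

Things in the scene. Friction and masses are not known exactly. Their poses are not given: they have to be found in the camera images.
- keeper: Biscuit keeper: fixed open steel bin, 250 (x) x 180 (y) mm, full of biscuits. Origin: centre of its underside, on the table; z up, x points from the blue lip (front) to the red roller (back). A level ledge 70 mm above the origin rings the open well (154 x 104 mm) and carries the cover.
- ledge (a point): Centre of the recess at ledge height (70 mm above the keeper's origin); axes as the keeper. The recess over the ledge is 173 mm long (x -86.5 to +86.5) and 128 mm wide (y -64 to +64); its side rims stand 6 mm above the ledge, the back wall 2.5 mm, the front wall 10 mm up to the lip.
- lip (a point): Middle of the lower free edge of the keeper's blue lip: x -77.5, y 0, z 80 mm in the keeper's frame. The lip is 4 mm thick and overhangs the ledge by 9 mm along the whole front, its underside 10 mm above the ledge; a cover passes under it only if tilted less than about 25 degrees, blue edge low.
- roller_rest (a point): Axis of the red spring roller when out: x 90.5, y 0, z 82.8 mm in the keeper's frame. Roller 44 mm long (y), 20 mm thick, between black cheeks (y +-36, x 92 to 122, top 96 mm over the table). With its blue edge at the front wall, the cover's red edge first rests on the roller, 20 mm above the ledge (7 degrees); pressed with some 8 to 20 N it snaps under.
- catch (a joint): How far the spring roller is pushed back towards +x of the keeper, in m: 0 fully out, at most 0.009.
- stand: Fixed grey and black lid stand, 200 x 130 mm foot, about 120 mm high. Origin: centre of its underside; z up, x points horizontally up the slope. Its 180 x 110 mm board slopes up to +x at 30 degrees, with a stop 12 mm high at the lower end.
- cover: Loose steel plate, 170 (x) x 120 (y) x 6 mm thick, about 0.3 kg. Origin: centre of its underside; z is the normal of its upper face; x points from the edge striped blue (front) to the edge marked red (back). Black grip bar in the middle of the upper face: 14 mm thick (x), 62 mm long (y), from 6 to 36 mm above the underside. Starts on the stand, tilted 30 degrees, blue edge low.
- cover_front (a point): Middle of the lower front (blue) edge of the cover: x -85, y 0, z 0 mm in the cover's frame.
- cover_back (a point): Middle of the lower back (red) edge of the cover: x +85, y 0, z 0 mm in the cover's frame.
- mug: White mug, 80 mm across, 95 mm high, handle on its +y side; origin at the centre of its foot. Leave alone.
- soda: Green bottle, 66 mm across, 210 mm high; origin at the centre of its foot. Leave alone.
- jar: White jar, 76 mm across, 100 mm high; origin at the centre of its foot. Leave alone.
There are look-alikes about, which are no part of the job. What is shaped like the stand but purple is not meant.

How it is judged:
On the way, in this order (a step that is already met when the one before it is completed fails the run):
1. the cover is lifted clear of its stand (distance between cover and stand above 0.16 m and contact force between cover and stand below 0.1 N), for 0.1 s.
2. the cover's blue edge is under the keeper's lip, its red edge still up, and the fingers have let go (x of cover_front in the frame of keeper between -0.09 and -0.081 m and z of cover_front in the frame of keeper between 0.066 and 0.0755 m and y of cover_front in the frame of keeper between -0.008 and 0.008 m and z of cover_back in the frame of keeper above 0.08 m and contact force between the fingers and cover below 0.1 N), for 0.1 s.
3. the seated cover is kept pressed down with 10 to 32 N by the fingers (x of cover_front in the frame of keeper between -0.09 and -0.081 m and z of cover_front in the frame of keeper between 0.066 and 0.0755 m and y of cover_front in the frame of keeper between -0.008 and 0.008 m and z of cover_back in the frame of keeper below 0.0735 m and contact force between the fingers and cover between 10 and 32 N), for 0.5 s.
At the end, for the whole second after the job is handed in: Cover released, level within 2 degrees and at rest in the recess: blue lower edge over 3 mm inside the lip, at most 5.5 mm above the ledge, within 8 mm of the middle; red lower edge at most 3.5 mm above the ledge; roller within 6 mm of fully out (x of cover_front in the frame of keeper between -0.09 and -0.081 m and z of cover_front in the frame of keeper between 0.066 and 0.0755 m and y of cover_front in the frame of keeper between -0.008 and 0.008 m and z of cover_back in the frame of keeper between 0.066 and 0.0735 m and angle between cover's own z axis and vertical below 0.035 rad and linear speed of cover below 0.02 m/s and value of joint catch below 0.006 m); the robot touches nothing.
It fails at once if the cover is slammed or forced against the keeper (more than 60 N) (contact force between cover and keeper above 60 N).
It fails at once if the mug is pushed away or tipped (30 mm or about 15 degrees) (distance of mug from where it was at the start of the episode above 0.03 m or angle between mug's own z axis and vertical above 0.26 rad).
It fails at once if the bottle is pushed away or tipped (30 mm or about 15 degrees) (distance of soda from where it was at the start of the episode above 0.03 m or angle between soda's own z axis and vertical above 0.26 rad).
It fails at once if the jar is pushed away or tipped (30 mm or about 15 degrees) (distance of jar from where it was at the start of the episode above 0.03 m or angle between jar's own z axis and vertical above 0.26 rad).
It also fails if it takes over 72 s, if anything falls off the work surface, if the arm or the gripper's body presses on something with over 40 N, if the wrist force passes 120 N, or if a joint passes its speed limit or range.

### The arm

A 6-joint arm with a two-finger parallel gripper is mounted at the origin on the work surface. World frame = base frame: x ahead of the robot, y to its left, z up, the work surface at z = 0. Lengths are in m, angles in rad, forces in N, time in s.
With the tool pointing down it reaches from about 0.225 to 0.875 m from the base axis. Payload 3.4 kg.
Tool frame: the origin (TCP) lies where the fingers leave the gripper's body, on its centre line; the fingertips stand 73 mm ahead of it and the grasp point (between the pads) lies 54 mm ahead of it (manip.pinch_z is the distance from the TCP to the grasp point, in m); z points along the fingers, y is the line along which they close (so a half turn about z gives the same grasp; the last joint's range is limited). The gripper opens to 85 mm and grips with 20 to 120 N. Pads are 22 mm wide; open, the fingers measure 114 mm over their backs; the gripper's body (76 mm by 85 mm) begins 54 mm behind the grasp point. The pads swing forward as they close: fully open they stand 13 mm farther back than shut.
Start: joints at [1.195, 0.276, 1.505, -0, 1.361, -0.121], TCP at [0.145, 0.556, 0.304] pointing down, gripper open.
Joint ranges: [-2.89, 2.89], [-0.75, 2.08], [0.22, 2.7], [-1.18, 4.32], [0.11, 2.71], [-2.7, 2.7]. Speed limits (rad/s): [2.57, 2.57, 3.14, 3.14, 3.14, 3.14].

### API

Orientations are given as a unit quaternion [w, x, y, z].
In Python, from rig import readout, imaging, manip gives the robot as it stands. The module is installed in compiled form; this text tells all that it offers.
- The arm moves only by the tool servo_tool, never from a script. Its argument "moves" is a list of rows, each an object with "dp": the shift along the tool's x, y, z in units of 0.2 m (1.0 is 0.2 m), a list of three; "delta_rot": the turn, a rotation vector about the tool's x, y, z in units of 0.1 rad (1.0 is 0.1 rad), a list of three; "fingers": the opening, from 0 (shut) to 1 (fully open). In form: [{"dp": [dx, dy, dz], "delta_rot": [wx, wy, wz], "fingers": fingers}, ...]. A call has 1 to 5 rows; each row shifts and turns the commanded pose from where the row before left it, along the tool's axes as they then stand; what a row does not reach is not made up. A row lasts 1/10 s, in which the tool goes at most 50 mm and 8.59 degrees, less where a joint would pass 70% of its speed; a pose out of reach is approached as far as the arm can. A call with a number of a shift or a turn outside -1 to 1 is refused whole. A call with a gripper value outside its range is refused whole. The fingers move at their own pace and stop on an object; "force" is the grip in N (left out, the last holds). Time passes only in rows, so rows that do not move let the fingers close. It gives the time, the measured TCP pose, the force, the opening and the grip force at its end, in the units of the state.
- readout.get_state(): the state, without advancing time (a new reading comes with each control period).
- imaging.get_image(name): name is "scene" or "top"; returns (picture, depth): 400x640x3 uint8, red, green, blue; 400x640 float32, m along the optical axis (not along the pixel's ray), 0 where there is no reading.
- imaging.calibration(name): a dict with "intrinsics" (3x3 intrinsics, pixels), "R" (3x3) and "t" (3): a world point X has camera coordinates R X + t. Camera axes: x right, y down, z forward; pixel columns grow to the right and rows downward; lengths in m; the calibration is good to about 2 mm. A picture is of the moment at which its call begins. calibration takes no time and is no camera call.
- manip.sign_off(): hands the job in; it is judged then, once.
The state is a dict: "clock": time; "qpos": joint angles; "qd": joint speeds; "effort": joint torques, N m; "position": TCP position; "ee_rot": TCP orientation; "contact_force": force on the tool from outside, world axes, zero at the start; "moment": the same for the moment, N m; "width": finger opening in m; "gripper_force": force on a finger pad.
Only numpy, scipy, OpenCV 4.12 (cv2) and the standard library are available. Lean on these libraries where they do the work, as an engineer would, in place of code of your own. Each camera call takes 0.05 s, during which the arm holds its last target. There are 200 camera calls.

## Working session

There is one attempt and no reset: what is moved stays moved. The work goes in short steps, Python scripts to look and compute and a tool call to move; the robot and the scene stay as the last step left them, time stands still between calls to the robot, and variables do not carry over. Pictures are saved under pics/ and viewed, at most 10 in all, crops included, and the job is handed in when it is done.

Besides the shell and the picture viewer there is one more tool, called after "Request:" as name(argument=value, ...), one argument or row to a line, values as JSON. servo_tool: Moves the arm, as the interface text tells. Its arguments: {"type":"object","properties":{"moves":{"type":"array"},"force":{"type":"number"}},"required":["moves"]}

```bash
mkdir -p pics; python3 - <<'E'
from rig import readout, imaging
import cv2,numpy as np
for n in ("scene","top"):
    p,d=imaging.get_image(n); np.savez(f"{n}.npz",p=p,d=d)
    cv2.imwrite(f"pics/{n}0.png",p[:,:,::-1]); c=imaging.calibration(n); print(n,c)
print(readout.get_state())
E
```

```text
scene {'intrinsics': array([[512.00220166,   0.        , 323.62078645],
       [  0.        , 512.00220166, 194.78367856],
       [  0.        ,   0.        ,   1.        ]]), 'R': array([[-0.49710229,  0.86766304,  0.00708207],
       [ 0.71442233,  0.41391229, -0.56416075],
       [-0.49243278, -0.27538601, -0.8256346 ]]), 't': array([ 0.29856572, -0.32344683,  1.60625794])}
top {'intrinsics': array([[470.80637093,   0.        , 312.36671595],
       [  0.        , 470.80637093, 205.70839893],
       [  0.        ,   0.        ,   1.        ]]), 'R': array([[ 0.02474101, -0.9995048 ,  0.01944307],
       [-0.9958941 , -0.02633644, -0.08661019],
       [ 0.08707936, -0.01722041, -0.99605253]]), 't': array([-0.04315755,  0.54426329,  1.39495286])}
{'clock': 0.1, 'qpos': array([ 1.19497466e+00,  2.76523628e-01,  1.50602045e+00,  3.28860919e-05,
        1.36067601e+00, -1.20978248e-01]), 'qd': array([ 0.00014793, -0.00289009, -0.0021532 , -0.00070464,  0.00053499,
       -0.00109072]), 'effort': array([ 7.14490016e-04, -4.17697978e+01, -2.46404278e+01, -1.00229090e-04,
        5.71572280e-03, -6.15276875e-06]), 'position': array([0.14480818, 0.5561044 , 0.30312519]), 'ee_rot': array([-2.15640076e-04,  1.27080551e-01,  9.91892066e-01, -7.84788380e-04]), 'contact_force': array([-0.36632935, -0.26976878, -0.21644997]), 'moment': array([-0.01144241, -0.01971274, -0.00477888]), 'gripper_force': 0.0, 'width': 0.08557568349487031}
```

View pics/scene0.png

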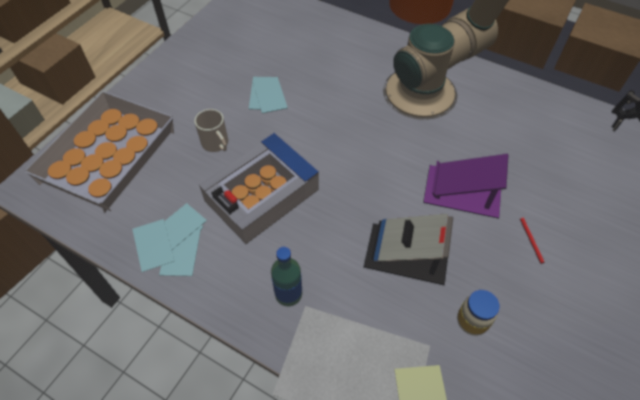

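View pics/top0.png

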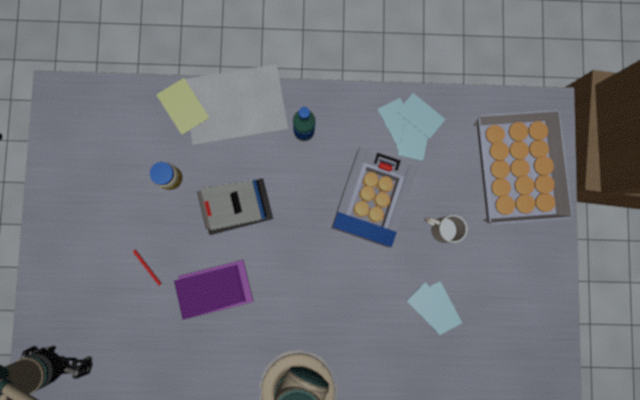

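The stand could be the grey-black one at top (235,205) / scene (410,245) or the purple one at top (213,290) / scene (468,185). The grey-black one fits: it has the steel plate with its black bar, blue stripe and red mark. The keeper is at top (370,195); the biscuit tray at (523,165) is a look-alike. I'll confirm in a crop.

```bash
cat > h.py <<'E'
import numpy as np,cv2
from rig import imaging
def load(n):
    z=np.load(f"{n}.npz"); c=imaging.calibration(n); return z['p'],z['d'],c
def cloud(n,d=None):
    p,d0,c=load(n); d=d0 if d is None else d
    v,u=np.mgrid[:400,:640]; K=c['intrinsics']
    X=np.stack([(u-K[0,2])/K[0,0]*d,(v-K[1,2])/K[1,1]*d,d],-1)
    return (X-c['t'])@c['R']
def ray(n,u,v,z):
    c=imaging.calibration(n);K=c['intrinsics']
    r=c['R'].T@np.array([(u-K[0,2])/K[0,0],(v-K[1,2])/K[1,1],1]); o=-c['R'].T@c['t']
    return o+r*(z-o[2])/r[2]
E
python3 - <<'E'
from h import *
p,d,c=load("top"); X=cloud("top"); hsv=cv2.cvtColor(p,cv2.COLOR_RGB2HSV)
a=cv2.resize(p[165:245,185:285],None,fx=4,fy=4,interpolation=cv2.INTER_CUBIC)
b=cv2.resize(p[140:255,320:420],None,fx=4,fy=4,interpolation=cv2.INTER_CUBIC)
h=460;a=np.vstack([a,np.zeros((h-a.shape[0],400,3),np.uint8)])
cv2.imwrite("pics/crop.png",np.hstack([a,b])[:,:,::-1])
print("table z",np.median(X[330:380,100:200,2]))
for n in("top","scene"):
    p,d,c=load(n); X=cloud(n); hsv=cv2.cvtColor(p,cv2.COLOR_RGB2HSV); H,S,V=[hsv[...,i].astype(int) for i in range(3)]
    for nm,m in(("blue",(H>100)&(H<128)&(S>130)&(V>50)),("red",((H<6)|(H>174))&(S>160)&(V>80)),("black",V<40)):
        N,L,st,ce=cv2.connectedComponentsWithStats(m.astype(np.uint8))
        for i in range(1,N):
            if st[i,4]<12: continue
            P=X[(L==i)&(d>0)]
            if len(P)==0 or np.median(P[:,0])<.25: continue
            print(n,nm,st[i],ce[i].round(1),np.median(P,0).round(3),cv2.minAreaRect(np.argwhere(L==i)[:,::-1].astype(np.float32)))
E
```

```text
table z 0.0014154535571136335
top blue [298 107  12  12 108] [303.7 113.1] [0.777 0.003 0.21 ] ((303.7500305175781, 113.25), (11.31370735168457, 10.60660171508789), 45.0)
top blue [294 130  19  10  97] [302.9 134.6] [0.749 0.004 0.074] ((302.7665100097656, 134.76902770996094), (18.167997360229492, 8.549646377563477), 4.085616588592529)
top blue [150 162  23  22 389] [161.2 172.8] [0.621 0.405 0.1  ] ((161.0, 172.5), (21.0, 22.0), 90.0)
top blue [253 181  12  38 129] [259.  199.3] [0.559 0.13  0.044] ((259.058837890625, 199.2353057861328), (38.32062911987305, 3.395498275756836), 75.96376037597656)
top blue [333 213  63  33 931] [364.1 229.1] [ 0.476 -0.178  0.084] ((364.0270690917969, 229.02059936523438), (61.372581481933594, 15.42381477355957), 18.824710845947266)
top red [379 163  13   8  66] [385.1 166.3] [ 0.66  -0.236  0.091] ((385.1000061035156, 166.20001220703125), (12.332881927490234, 5.375871658325195), 18.434947967529297)
top red [205 202   6  13  36] [207.4 208.1] [0.522 0.265 0.124] ((207.38238525390625, 208.02943420410156), (12.854387283325195, 2.6678919792175293), 75.963
[... 1899 characters left out ...]
5, 5.656853675842285), 45.0)
scene black [229 206   8   6  22] [232.2 208.4] [ 0.692 -0.206  0.09 ] ((232.4117431640625, 208.3529052734375), (2.400980234146118, 8.574929237365723), 59.03623962402344)
scene black [403 223   9  23 126] [407.5 234.1] [0.553 0.196 0.109] ((407.3377990722656, 233.9729766845703), (6.247161388397217, 22.193862915039062), 9.462323188781738)
scene black [ 51 242  22  21  89] [ 63.5 252.3] [ 0.913 -0.766 -0.308] ((62.75000762939453, 250.25003051757812), (28.284271240234375, 6.363960266113281), 45.0)
scene black [429 260  10  15  83] [433.7 266.6] [0.566 0.28  0.049] ((433.62066650390625, 266.44830322265625), (5.570859909057617, 15.227017402648926), 21.801410675048828)
```

View pics/crop.png

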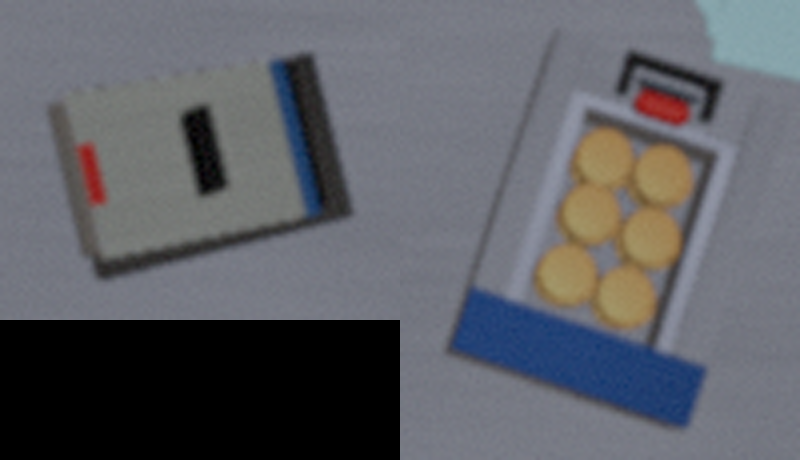

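The crop confirms it: on the left is the steel cover, with its bar at about (235,202), blue stripe at (259,199) and red mark at (207,208) in the top view. On the right is the keeper, with its blue lip at (364,229) and red roller at (385,166). Next I'll get metric poses.

```bash
cat >> h.py <<'E'
def rays(n,uv,z):
    c=imaging.calibration(n);K=c['intrinsics'];uv=np.asarray(uv,float)
    r=np.c_[(uv[:,0]-K[0,2])/K[0,0],(uv[:,1]-K[1,2])/K[1,1],np.ones(len(uv))]@c['R']; o=-c['R'].T@c['t']
    return o+r*((z-o[2])/r[:,2])[:,None]
def comp(m,near):
    N,L,st,ce=cv2.connectedComponentsWithStats(m.astype(np.uint8)); 
    i=1+np.argmin([np.hypot(*(ce[k]-near))+(1e4 if st[k,4]<12 else 0) for k in range(1,N)]); return L==i
def masks(p):
    hsv=cv2.cvtColor(p,cv2.COLOR_RGB2HSV); H,S,V=[hsv[...,i].astype(int) for i in range(3)]
    return (H>100)&(H<128)&(S>130)&(V>50), ((H<6)|(H>174))&(S>160)&(V>80), V<40
def uv(m): return np.argwhere(m)[:,::-1]
def mar(P): 
    r=cv2.minAreaRect(np.asarray(P[:,:2],np.float32)*1000); return r
E
python3 - <<'E'
from h import *
for n,lip,rol,bl,rd,bk,box in(("top",(364,229),(385,166),(259,199),(207,208),(235,202),(200,178,262,232)),("scene",(289,157),(230,196),(379,240),(442,235),(407,234),(376,215,450,268))):
    p,d,c=load(n);X=cloud(n);B,R,K=masks(p)
    m=comp(B,lip); r=mar(rays(n,uv(m),.084)); print(n,"lip rect",r, "med z",np.median(X[m][:,2]))
    m=comp(R,rol); print(" roller ray z.0928",rays(n,uv(m),.0915).mean(0).round(4),mar(rays(n,uv(m),.0915)))
    # keeper rim: points with z in .072...082
    u0,v0,u1,v1=box; M=np.zeros(d.shape,bool);M[v0:v1,u0:u1]=1
    hsv=cv2.cvtColor(p,cv2.COLOR_RGB2HSV); st=M&(hsv[...,2]>90)&(hsv[...,1]<70)&(X[...,2]>.04)
    P=X[st]
    for _ in range(5):
        cc=P.mean(0);nn=np.linalg.svd(P-cc,full_matrices=False)[2][2];nn*=np.sign(nn[2])
        P=P[abs((P-cc)@nn)<.003]
    print(" cover n",nn.round(4),"tilt",np.degrees(np.arccos(nn[2])),"dir",np.degrees(np.arctan2(-nn[1],-nn[0])),len(P),"c",cc.round(4),"std",((P-cc)@nn).std())
    for nm,mm in(("blue",comp(B,bl)),("red",comp(R,rd)),("bar",comp(K,bk))):
        o=-c['R'].T@c['t']; q=uv(mm); r=rays(n,q,0)-o
        off=.030 if nm=="bar" else 0
        Q=o+r*(((cc+nn*off-o)@nn)/(r@nn))[:,None]
        ex=np.array([-nn[0],-nn[1],0]);ex/=np.linalg.norm(ex);ex=ex-nn*(ex@nn);ex/=np.linalg.norm(ex);ey=np.cross(nn,ex)
        e=np.c_[Q@ex,Q@ey]; print("  ",nm,Q.mean(0).round(4),"in-plane",e.mean(0).round(4),mar(e))
E
```

```text
top lip rect ((476.5527648925781, -178.55172729492188), (176.62257385253906, 44.53229522705078), 72.63264465332031) med z 0.08416767634585169
 roller ray z.0928 [ 0.6596 -0.2362  0.0915] ((659.8460083007812, -236.0897674560547), (35.74971389770508, 15.832210540771484), 72.93843841552734)
 cover n [0.9645 0.0266 0.2629] tilt 74.76052695124906 dir -178.41958847531362 81 c [0.5388 0.2055 0.0868] std 0.001615531024310567
   blue [ 0.5691  0.1374 -0.0177] in-plane [-0.1676 -0.1216] ((-219.23101806640625, -129.28456115722656), (725.137451171875, 12.549137115478516), 7.4538254737854)
   red [0.5207 0.2601 0.1475] in-plane [ 0.0036 -0.2456] ((-1.2784194946289062, -246.7676239013672), (187.0218963623047, 7.001869201660156), 13.610477447509766)
   bar [0.5319 0.1723 0.2297] in-plane [ 0.0806 -0.1576] ((64.21245574951172, -160.80642700195312), (309.2859802246094, 15.796585083007812), 10.253013610839844)
scene lip rect ((478.77313232421875, -175.93756103515625), (173.83316040039062, 40.698585510253906), 72.88912200927734) med z 0.08494727426513393
 roller ray z.0928 [ 0.6636 -0.2309  0.0915] ((663.873779296875, -230.82264709472656), (34.9787483215332, 14.559114456176758), 72.68673706054688)
 cover n [-0.2613 -0.6189  0.7408] tilt 42.204208408089265 dir 67.10797267651238 151 c [0.5444 0.2081 0.0878] std 0.0012653929223658139
   blue [0.5542 0.1321 0.0277] in-plane [ 0.2684 -0.4592] ((265.49432373046875, -457.0757751464844), (6.172653675079346, 181.20445251464844), 47.66530227661133)
   red [0.529  0.2675 0.132 ] in-plane [ 0.4237 -0.3832] ((422.6277770996094, -381.9307556152344), (6.525580883026123, 60.71361541748047), 43.277000427246094)
   bar [0.5633 0.1984 0.1269] in-plane [ 0.383  -0.4418] ((381.09222412109375, -440.36602783203125), (15.672527313232422, 108.58375549316406), 45.742713928222656)
```

```bash
cat >> h.py <<'E'
def tri(a,b):
    A=[];Y=[]
    for n,q in(("top",a),("scene",b)):
        o=rays(n,[q],1.)[0]; r=rays(n,[q],0.)[0]-o; r/=np.linalg.norm(r); P=np.eye(3)-np.outer(r,r); A.append(P);Y.append(P@o)
    x=np.linalg.lstsq(np.vstack(A),np.hstack(Y),rcond=None)[0]; return x,[np.linalg.norm(A[i]@x-Y[i]) for i in(0,1)]
E
python3 - <<'E'
from h import *
T,_,_=load("top");S,_,_=load("scene")
mt,ms=masks(T),masks(S)
for nm,k,a,b in(("blue",0,(259,199),(379,240)),("red",1,(207,208),(442,235)),("bar",2,(235,202),(407,234)),("lip",0,(364,229),(289,157)),("roller",1,(385,166),(230,196)),("jar",0,(161,173),(483,304)),("soda",0,(303,113),(283,254))):
    x,e=tri(uv(comp(mt[k],a)).mean(0),uv(comp(ms[k],b)).mean(0)); print(nm,x.round(4),np.round(e,4))
az=np.radians(105);ex=np.array([np.cos(az)*np.cos(.5236),np.sin(az)*np.cos(.5236),.5]);nn=np.array([-np.cos(az)*.5,-np.sin(az)*.5,np.cos(.5236)]);ey=np.cross(nn,ex)
for n,bl,rd,bk in(("top",(259,199),(207,208),(235,202)),("scene",(379,240),(442,235),(407,234))):
    p,d,c=load(n);M=masks(p); X=cloud(n);o=-c['R'].T@c['t']
    # steel plane offset from depth in region away from bar
    print(n,"steel pts off", [ (X[v,u]@nn).round(4) for u,v in (((220,200),(247,200),(220,215)) if n=="top" else ((392,235),(425,235),(420,225)))])
    for nm,k,q,c0 in(("blue",0,bl,0),("red",1,rd,0),("bar",2,bk,.03)):
        r=rays(n,uv(comp(M[k],q)),0)-o; s=0.5414*0
        base=np.array([.542,.198,.0875])@nn if 0 else None
        off=np.median([(X[v,u]@nn) for u,v in (((220,200),(247,200),(220,215)) if n=="top" else ((392,235),(425,235),(420,225)))])+c0
        Q=o+r*((off-o@nn)/(r@nn))[:,None]; e=np.c_[Q@ex,Q@ey]; print("  ",nm,Q.mean(0).round(4),e.mean(0).round(4),mar(e))
E
```

```text
blue [0.559  0.1322 0.0336] [0.0012 0.0012]
red [0.5221 0.2663 0.1204] [0.0008 0.0008]
bar [0.543  0.1934 0.0915] [0.0011 0.0011]
lip [ 0.4757 -0.178   0.0767] [0.0019 0.0019]
roller [ 0.6603 -0.2363  0.0837] [0.0014 0.0014]
jar [0.6219 0.4088 0.0934] [0.0014 0.0014]
soda [0.7786 0.0036 0.1998] [0.0004 0.0004]
top steel pts off [np.float64(0.0463), np.float64(0.049), np.float64(0.0455)]
   blue [0.5586 0.1302 0.0426] [ 0.005  -0.5733] ((4.700887680053711, -573.245361328125), (11.168949127197266, 114.20976257324219), 1.0109626054763794)
   red [0.5221 0.2649 0.1232] [ 0.1662 -0.5729] ((166.30235290527344, -573.1102294921875), (7.735574245452881, 35.7761116027832), 1.4495148658752441)
   bar [0.5415 0.1892 0.1127] [ 0.0932 -0.572 ] ((92.94163513183594, -572.5211181640625), (17.654644012451172, 56.86081314086914), 1.2379010915756226)
scene steel pts off [np.float64(0.0464), np.float64(0.0471), np.float64(0.0458)]
   blue [0.5642 0.135  0.0445] [ 0.0088 -0.5799] ((8.408361434936523, -579.2015991210938), (5.907714366912842, 104.4017105102539), 1.2471835613250732)
   red [0.5241 0.2672 0.1242] [ 0.1681 -0.5754] ((168.2821807861328, -574.5426635742188), (6.47801399230957, 35.81742858886719), 0.6387097835540771)
   bar [0.5564 0.1971 0.1149] [ 0.0976 -0.5885] ((97.21952819824219, -587.7180786132812), (15.788385391235352, 61.81151580810547), 1.425321340560913)
```

```bash
cat > plan.py <<'E'
import numpy as np
from scipy.spatial.transform import Rotation as Ro
from rig import readout
def frame(az,tilt):  # cover-like frame; tool z=-normal, tool y=+ex
    a,t=np.radians([az,tilt]); ex=np.array([np.cos(a)*np.cos(t),np.sin(a)*np.cos(t),np.sin(t)]); n=np.array([-np.cos(a)*np.sin(t),-np.sin(a)*np.sin(t),np.cos(t)])
    return np.c_[np.cross(ex,-n),ex,-n]
def plan(R,p,tag=""):
    s=readout.get_state(); q=s["ee_rot"]; R0=Ro.from_quat(q[[1,2,3,0]]).as_matrix(); p=np.array(p)
    rv=Ro.from_matrix(R0.T@R).as_rotvec()
    print(tag,"clock",s["clock"],"pos",s["position"].round(4),"F",s["contact_force"].round(1))
    print("  rot units",(rv/.1).round(2),"| dp units before rot",(R0.T@(p-s["position"])/.2).round(3),"| after rot",(R.T@(p-s["position"])/.2).round(3))
E
python3 - <<'E'
from plan import *
R=frame(106,30); print(R.round(3)); n=-R[:,2]; tcp=np.array([.5530,.1618,.1512])
plan(R,tcp+.10*n,"pre"); plan(R,tcp,"grasp")
E
```

```text
[[-0.961 -0.239 -0.138]
 [-0.276  0.832  0.481]
 [-0.     0.5   -0.866]]
pre clock 0.1 pos [0.1448 0.5561 0.3031] F [-0.4 -0.3 -0.2]
  rot units [-5.12  1.39 -5.22] | dp units before rot [-2.599 -1.608  0.329] | after rot [-1.418 -2.508 -1.071]
grasp clock 0.1 pos [0.1448 0.5561 0.3031] F [-0.4 -0.3 -0.2]
  rot units [-5.12  1.39 -5.22] | dp units before rot [-2.472 -1.392  0.761] | after rot [-1.418 -2.508 -0.571]
```

Request:
servo_tool(
  moves=[
    {"dp":[-0.2,-0.124,0],"delta_rot":[0,0,0],"fingers":1},
    {"dp":[-0.2,-0.124,0],"delta_rot":[0,0,0],"fingers":1},
    {"dp":[-0.2,-0.124,0],"delta_rot":[0,0,0],"fingers":1},
    {"dp":[-0.2,-0.124,0],"delta_rot":[0,0,0],"fingers":1},
    {"dp":[-0.2,-0.124,0],"delta_rot":[0,0,0],"fingers":1},
  ],
)

```text
clock: 0.6
position: [0.3079, 0.3845, 0.3036]
ee_rot: [-0.0, 0.127, 0.992, -0.0]
contact_force: [1.4, 0.7, 0.0]
width: 0.0853
gripper_force: 0.0
```

Request:
servo_tool(
  moves=[
    {"dp":[-0.2,-0.124,0],"delta_rot":[0,0,0],"fingers":1},
    {"dp":[-0.2,-0.124,0],"delta_rot":[0,0,0],"fingers":1},
    {"dp":[-0.2,-0.124,0],"delta_rot":[0,0,0],"fingers":1},
    {"dp":[-0.2,-0.124,0],"delta_rot":[0,0,0],"fingers":1},
    {"dp":[-0.2,-0.124,0],"delta_rot":[0,0,0],"fingers":1},
  ],
)

```text
clock: 1.1
position: [0.4703, 0.2139, 0.3037]
ee_rot: [-0.0, 0.127, 0.992, 0.0]
contact_force: [-0.1, 1.1, 0.7]
width: 0.0854
gripper_force: 0.0
```

Request:
servo_tool(
  moves=[
    {"dp":[-0.2,-0.124,0],"delta_rot":[0,0,0],"fingers":1},
    {"dp":[-0.2,-0.124,0],"delta_rot":[0,0,0],"fingers":1},
    {"dp":[-0.2,-0.124,0],"delta_rot":[0,0,0],"fingers":1},
    {"dp":[0,0,0],"delta_rot":[-0.85,0.23,-0.87],"fingers":1},
    {"dp":[0,0,0],"delta_rot":[-0.85,0.23,-0.87],"fingers":1},
  ],
)

```text
clock: 1.6
position: [0.5676, 0.1125, 0.3033]
ee_rot: [-0.012, 0.039, 0.995, 0.089]
contact_force: [-0.2, 0.6, -0.3]
width: 0.0851
gripper_force: 0.0
```

Request:
servo_tool(
  moves=[
    {"dp":[0,0,0],"delta_rot":[-0.85,0.23,-0.87],"fingers":1},
    {"dp":[0,0,0],"delta_rot":[-0.85,0.23,-0.87],"fingers":1},
    {"dp":[0,0,0],"delta_rot":[-0.85,0.23,-0.87],"fingers":1},
    {"dp":[0,0,0],"delta_rot":[-0.85,0.23,-0.87],"fingers":1},
    {"dp":[0,0,0],"delta_rot":[0,0,0],"fingers":1},
  ],
)

```text
clock: 2.1
position: [0.5674, 0.1117, 0.302]
ee_rot: [-0.037, -0.133, 0.957, 0.256]
contact_force: [-0.3, -0.4, -0.1]
width: 0.0854
gripper_force: 0.0
```

```bash
cat > g.py <<'E'
from plan import *
R=frame(106,30); n=-R[:,2]; tcp=np.array([.5530,.1618,.1512])
plan(R,tcp+.10*n,"pre"); plan(R,tcp,"grasp")
E
python3 g.py
```

```text
pre clock 2.1 pos [0.5674 0.1117 0.302 ] F [-0.3 -0.4 -0.1]
  rot units [-0.   -0.   -0.04] | dp units before rot [-0.    -0.151  0.283] | after rot [ 0.    -0.151  0.283]
grasp clock 2.1 pos [0.5674 0.1117 0.302 ] F [-0.3 -0.4 -0.1]
  rot units [-0.   -0.   -0.04] | dp units before rot [-0.    -0.151  0.783] | after rot [ 0.    -0.151  0.783]
```

Request:
servo_tool(
  moves=[
    {"dp":[0,-0.075,0.141],"delta_rot":[0,0,0],"fingers":1},
    {"dp":[0,-0.076,0.142],"delta_rot":[0,0,0],"fingers":1},
    {"dp":[0,0,0.15],"delta_rot":[0,0,0],"fingers":1},
    {"dp":[0,0,0.15],"delta_rot":[0,0,0],"fingers":1},
    {"dp":[0,0,0.1],"delta_rot":[0,0,0],"fingers":1},
  ],
)

```text
clock: 2.6
position: [0.5542, 0.1549, 0.1688]
ee_rot: [-0.036, -0.134, 0.957, 0.255]
contact_force: [-0.4, 0.4, -0.4]
width: 0.0856
gripper_force: 0.0
```

Request:
servo_tool(
  moves=[
    {"dp":[0,0,0.05],"delta_rot":[0,0,0],"fingers":1},
    {"dp":[0,0,0.05],"delta_rot":[0,0,0],"fingers":1},
    {"dp":[0,0,0],"delta_rot":[0,0,0],"fingers":1},
  ],
)

```text
clock: 2.9
position: [0.5524, 0.1639, 0.1527]
ee_rot: [-0.036, -0.135, 0.957, 0.256]
contact_force: [0.2, 0.3, 0.3]
width: 0.0857
gripper_force: 0.0
```

```bash
python3 g.py; python3 - <<'E'
from rig import imaging
import cv2,numpy as np
ims=[]
for n,(u,v,w,h) in(("scene",(340,150,140,140)),("top",(170,140,140,140))):
    p,d=imaging.get_image(n); ims.append(cv2.resize(p[v:v+h,u:u+w],(400,400),interpolation=cv2.INTER_CUBIC))
cv2.imwrite("pics/grasp.png",np.hstack(ims)[:,:,::-1])
E
```

```text
pre clock 2.9 pos [0.5524 0.1639 0.1527] F [0.2 0.3 0.3]
  rot units [-0.02  0.    0.  ] | dp units before rot [-0.    -0.014 -0.499] | after rot [-0.    -0.013 -0.499]
grasp clock 2.9 pos [0.5524 0.1639 0.1527] F [0.2 0.3 0.3]
  rot units [-0.02  0.    0.  ] | dp units before rot [-0.    -0.013  0.001] | after rot [-0.    -0.013  0.001]
```

View pics/grasp.png

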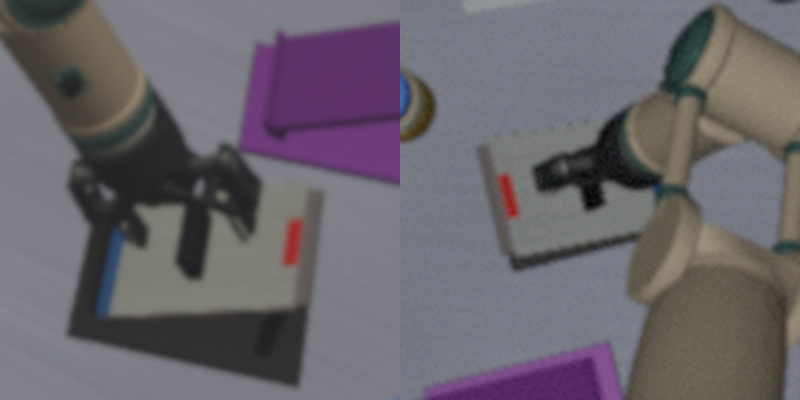

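The fingers straddle the bar: it shows at about (190,240) in the left crop, and the finger row lies near its middle in the top crop. I'll close on it.

Request:
servo_tool(
  moves=[
    {"dp":[0,0,0],"delta_rot":[0,0,0],"fingers":0},
    {"dp":[0,0,0],"delta_rot":[0,0,0],"fingers":0},
    {"dp":[0,0,0],"delta_rot":[0,0,0],"fingers":0},
    {"dp":[0,0,0],"delta_rot":[0,0,0],"fingers":0},
    {"dp":[0,0,0],"delta_rot":[0,0,0],"fingers":0},
  ],
  force=60,
)

```text
clock: 3.5
position: [0.5532, 0.1627, 0.1533]
ee_rot: [-0.035, -0.135, 0.957, 0.255]
contact_force: [-2.8, -7.5, 13.5]
width: 0.0129
gripper_force: 58.7
```

Request:
servo_tool(
  moves=[
    {"dp":[0,0,0],"delta_rot":[0,0,0],"fingers":0},
    {"dp":[0,0,0],"delta_rot":[0,0,0],"fingers":0},
    {"dp":[0,0,0],"delta_rot":[0,0,0],"fingers":0},
    {"dp":[0,0,0],"delta_rot":[0,0,0],"fingers":0},
    {"dp":[0,0,0],"delta_rot":[0,0,0],"fingers":0},
  ],
)

```text
clock: 4.0
position: [0.5533, 0.1628, 0.1533]
ee_rot: [-0.035, -0.135, 0.957, 0.255]
contact_force: [1.1, -5.4, 3.0]
width: 0.0129
gripper_force: 61.3
```

Request:
servo_tool(
  moves=[
    {"dp":[0,0,-0.04],"delta_rot":[0,0,0],"fingers":0},
    {"dp":[0,0,-0.08],"delta_rot":[0,0,0],"fingers":0},
    {"dp":[0,0,-0.12],"delta_rot":[0,0,0],"fingers":0},
    {"dp":[0,0.06,-0.15],"delta_rot":[0,0,0],"fingers":0},
    {"dp":[0,0.1,-0.15],"delta_rot":[0,0,0],"fingers":0},
  ],
)

```text
clock: 4.5
position: [0.5593, 0.1376, 0.2625]
ee_rot: [-0.037, -0.134, 0.957, 0.256]
contact_force: [0.0, 0.1, -2.1]
width: 0.0124
gripper_force: 60.3
```

Request:
servo_tool(
  moves=[
    {"dp":[0,0.1,-0.15],"delta_rot":[0,0,0],"fingers":0},
    {"dp":[0,0.1,-0.15],"delta_rot":[0,0,0],"fingers":0},
    {"dp":[0,0.1,-0.15],"delta_rot":[0,0,0],"fingers":0},
    {"dp":[0,0.1,-0.15],"delta_rot":[0,0,0],"fingers":0},
    {"dp":[0,0,0],"delta_rot":[0,0,0],"fingers":0},
  ],
)

```text
clock: 5.0
position: [0.5574, 0.1482, 0.4119]
ee_rot: [-0.031, -0.136, 0.957, 0.256]
contact_force: [0.3, -0.6, -2.5]
width: 0.0128
gripper_force: 60.5
```

```bash
cat > k.py <<'E'
from plan import *
YAW=-17.1; KO=np.array([.5748,-.2069,0]); GZ=.030
def target(fx,fz,tilt,y=0.,bx=0.,by=0.):
    """TCP pose so that cover_front is at keeper (fx,y,fz). bx,by: grasp point offset in cover frame"""
    R=frame(YAW,tilt); ex,n=R[:,1],-R[:,2]; ey=np.cross(n,ex)
    a=np.radians(YAW); kx=np.array([np.cos(a),np.sin(a),0]); ky=np.array([-np.sin(a),np.cos(a),0])
    f=KO+fx*kx+y*ky+np.array([0,0,fz])
    return R,f+(.085+bx)*ex+by*ey+(GZ+.054)*n
E
python3 - <<'E'
from k import *
plan(*target(-.065,.20,10),"hover")
E
```

```text
hover clock 5.0 pos [0.5574 0.1482 0.4119] F [ 0.3 -0.6 -2.5]
  rot units [ 2.12 -7.3  20.3 ] | dp units before rot [ 0.397 -1.793 -0.375] | after rot [-1.672  0.517  0.672]
```

Request:
servo_tool(
  moves=[
    {"dp":[0,0,0],"delta_rot":[0.096,-0.332,0.923],"fingers":0},
    {"dp":[0,0,0],"delta_rot":[0.096,-0.332,0.923],"fingers":0},
    {"dp":[0,0,0],"delta_rot":[0.096,-0.332,0.923],"fingers":0},
    {"dp":[0,0,0],"delta_rot":[0.096,-0.332,0.923],"fingers":0},
    {"dp":[0,0,0],"delta_rot":[0.096,-0.332,0.923],"fingers":0},
  ],
)

```text
clock: 5.5
position: [0.556, 0.1472, 0.4046]
ee_rot: [-0.013, 0.11, 0.967, 0.228]
contact_force: [0.2, 0.6, -2.7]
width: 0.0127
gripper_force: 60.3
```

Request:
servo_tool(
  moves=[
    {"dp":[0,0,0],"delta_rot":[0.096,-0.332,0.923],"fingers":0},
    {"dp":[0,0,0],"delta_rot":[0.096,-0.332,0.923],"fingers":0},
    {"dp":[0,0,0],"delta_rot":[0.096,-0.332,0.923],"fingers":0},
    {"dp":[0,0,0],"delta_rot":[0.096,-0.332,0.923],"fingers":0},
    {"dp":[0,0,0],"delta_rot":[0.096,-0.332,0.923],"fingers":0},
  ],
)

```text
clock: 6.0
position: [0.5557, 0.1473, 0.4044]
ee_rot: [0.012, 0.347, 0.919, 0.186]
contact_force: [0.8, -0.5, -2.5]
width: 0.013
gripper_force: 60.3
```

Request:
servo_tool(
  moves=[
    {"dp":[0,0,0],"delta_rot":[0.096,-0.332,0.923],"fingers":0},
    {"dp":[0,0,0],"delta_rot":[0.096,-0.332,0.923],"fingers":0},
    {"dp":[0,0,0],"delta_rot":[0.096,-0.332,0.923],"fingers":0},
    {"dp":[0,0,0],"delta_rot":[0.096,-0.332,0.923],"fingers":0},
    {"dp":[0,0,0],"delta_rot":[0.096,-0.332,0.923],"fingers":0},
  ],
)

```text
clock: 6.5
position: [0.5556, 0.1474, 0.4043]
ee_rot: [0.036, 0.562, 0.816, 0.133]
contact_force: [-0.2, -0.6, -2.4]
width: 0.0126
gripper_force: 60.2
```

Request:
servo_tool(
  moves=[
    {"dp":[0,0,0],"delta_rot":[0.096,-0.332,0.923],"fingers":0},
    {"dp":[0,0,0],"delta_rot":[0.096,-0.332,0.923],"fingers":0},
    {"dp":[0,0,0],"delta_rot":[0.096,-0.332,0.923],"fingers":0},
    {"dp":[0,0,0],"delta_rot":[0.096,-0.332,0.923],"fingers":0},
    {"dp":[0,0,0],"delta_rot":[0.096,-0.332,0.923],"fingers":0},
  ],
)

```text
clock: 7.0
position: [0.5556, 0.1475, 0.4043]
ee_rot: [0.059, 0.743, 0.663, 0.071]
contact_force: [-0.1, 0.8, -2.0]
width: 0.0128
gripper_force: 60.2
```

Request:
servo_tool(
  moves=[
    {"dp":[0,0,0],"delta_rot":[0.096,-0.332,0.923],"fingers":0},
    {"dp":[0,0,0],"delta_rot":[0.096,-0.332,0.923],"fingers":0},
    {"dp":[0,0,0],"delta_rot":[0,0,0],"fingers":0},
  ],
)

```text
clock: 7.3
position: [0.5562, 0.1481, 0.4043]
ee_rot: [0.067, 0.802, 0.592, 0.046]
contact_force: [-0.3, 1.4, -2.0]
width: 0.0128
gripper_force: 60.3
```

```bash
python3 - <<'E'
from k import *
plan(*target(-.065,.20,10),"hover")
E
```

```text
hover clock 7.3 pos [0.5562 0.1481 0.4043] F [-0.3  1.4 -2. ]
  rot units [-0.12  0.05  0.  ] | dp units before rot [-1.666  0.536  0.637] | after rot [-1.669  0.529  0.635]
```

Request:
servo_tool(
  moves=[
    {"dp":[-0.185,0.06,0],"delta_rot":[-0.12,0.05,0],"fingers":0},
    {"dp":[-0.185,0.06,0],"delta_rot":[0,0,0],"fingers":0},
    {"dp":[-0.185,0.06,0],"delta_rot":[0,0,0],"fingers":0},
    {"dp":[-0.185,0.06,0],"delta_rot":[0,0,0],"fingers":0},
    {"dp":[-0.185,0.06,0],"delta_rot":[0,0,0],"fingers":0},
  ],
)

```text
clock: 7.8
position: [0.5578, -0.0481, 0.4158]
ee_rot: [0.07, 0.801, 0.592, 0.053]
contact_force: [1.9, -0.0, -1.9]
width: 0.0125
gripper_force: 60.3
```

Request:
servo_tool(
  moves=[
    {"dp":[-0.185,0.06,0],"delta_rot":[0,0,0],"fingers":0},
    {"dp":[-0.185,0.06,0.05],"delta_rot":[0,0,0],"fingers":0},
    {"dp":[-0.185,0.06,0.15],"delta_rot":[0,0,0],"fingers":0},
    {"dp":[-0.185,0.05,0.15],"delta_rot":[0,0,0],"fingers":0},
    {"dp":[0,0,0.15],"delta_rot":[0,0,0],"fingers":0},
  ],
)

```text
clock: 8.3
position: [0.5747, -0.2117, 0.3245]
ee_rot: [0.072, 0.802, 0.59, 0.053]
contact_force: [0.3, 0.6, -3.2]
width: 0.0131
gripper_force: 60.2
```

Request:
servo_tool(
  moves=[
    {"dp":[0,0,0.15],"delta_rot":[0,0,0],"fingers":0},
    {"dp":[0,0,0],"delta_rot":[0,0,0],"fingers":0},
  ],
)

```text
clock: 8.5
position: [0.5777, -0.2076, 0.2908]
ee_rot: [0.066, 0.802, 0.592, 0.051]
contact_force: [-0.7, -0.1, -2.6]
width: 0.0132
gripper_force: 60.1
```

```bash
python3 - <<'E'
from k import *
plan(*target(-.065,.20,10),"hover")
plan(*target(-.055,.13,12),"hover low")
E
```

```text
hover clock 8.5 pos [ 0.5777 -0.2076  0.2908] F [-0.7 -0.1 -2.6]
  rot units [-0.08 -0.04 -0.01] | dp units before rot [-0.001  0.011 -0.032] | after rot [-0.001  0.012 -0.032]
hover low clock 8.5 pos [ 0.5777 -0.2076  0.2908] F [-0.7 -0.1 -2.6]
  rot units [-0.43 -0.04 -0.01] | dp units before rot [-0.002 -0.012  0.307] | after rot [-0.001 -0.026  0.306]
```

Request:
servo_tool(
  moves=[
    {"dp":[0,0,0],"delta_rot":[-0.43,-0.04,-0.01],"fingers":0},
    {"dp":[0,-0.026,0.1],"delta_rot":[0,0,0],"fingers":0},
    {"dp":[0,0,0.1],"delta_rot":[0,0,0],"fingers":0},
    {"dp":[0,0,0.106],"delta_rot":[0,0,0],"fingers":0},
    {"dp":[0,0,0],"delta_rot":[0,0,0],"fingers":0},
  ],
)

```text
clock: 9.0
position: [0.5873, -0.21, 0.2344]
ee_rot: [0.088, 0.799, 0.591, 0.064]
contact_force: [-1.2, 0.9, -2.3]
width: 0.0126
gripper_force: 60.2
```

```bash
python3 - <<'E'
from k import *
import cv2
plan(*target(-.055,.13,12),"hover low")
from rig import imaging
ims=[]
for n,(u,v,w,h) in(("scene",(190,100,150,150)),("top",(310,120,150,150))):
    p,d=imaging.get_image(n); np.savez(f"{n}2.npz",p=p,d=d); ims.append(cv2.resize(p[v:v+h,u:u+w],(400,400),interpolation=cv2.INTER_CUBIC))
cv2.imwrite("pics/hover.png",np.hstack(ims)[:,:,::-1])
E
```

```text
hover low clock 9.0 pos [ 0.5873 -0.21    0.2344] F [-1.2  0.9 -2.3]
  rot units [0.08 0.01 0.01] | dp units before rot [-0.004 -0.015  0.02 ] | after rot [-0.004 -0.015  0.02 ]
```

View pics/hover.png

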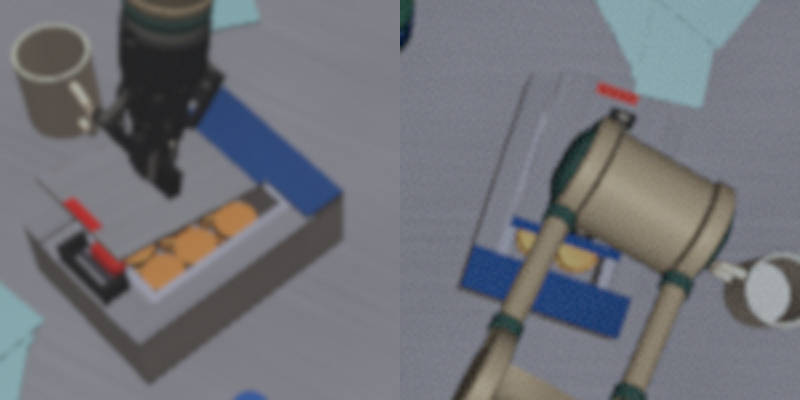

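```bash
python3 - <<'E'
from k import *
from h import *
s=readout.get_state(); R=Ro.from_quat(s["ee_rot"][[1,2,3,0]]).as_matrix(); ex,n=R[:,1],-R[:,2]; ey=np.cross(n,ex)
O=s["position"]-n*.084  # nominal cover origin
a=np.radians(YAW); kx=np.array([np.cos(a),np.sin(a),0]); ky=np.array([-np.sin(a),np.cos(a),0])
print("tilt",np.degrees(np.arcsin(ex[2])))
acc=[]
for nm,near in(("scene",(222,179)),("top",(391,155))):
    z=np.load(nm+"2.npz");p,d=z['p'],z['d'];c=imaging.calibration(nm);o=-c['R'].T@c['t']
    B,Rd,_=masks(p); m=comp(Rd,near); q=uv(m)
    r=rays(nm,q,0)-o; P0=O+.006*n; Q=o+r*(((P0-o)@n)/(r@n))[:,None]
    rel=Q-O; print(nm,"red px",q.mean(0),len(q),"in cover",(rel@ex).mean().round(4),(rel@ey).mean().round(4),mar(np.c_[rel@ex,rel@ey]), "depthz",np.median(cloud(nm,d)[m][:,2]),"pred",Q[:,2].mean())
    K=Q.mean(0)-KO; print("   keeper xy",K@kx,K@ky)
    if nm=="top":
        m=B&(np.mgrid[:400,:640][1]>350)&(np.mgrid[:400,:640][0]<222)&(np.mgrid[:400,:640][0]>195); m=comp(m,(363,203)); q=uv(m)
        r=rays(nm,q,0)-o;Q=o+r*(((P0-o)@n)/(r@n))[:,None]; rel=Q-O; e=np.c_[rel@ex,rel@ey]; print("blue",q.min(0),q.max(0),mar(e),e.min(0),e.max(0))
E
```

```text
tilt 12.75510542620491
scene red px [220.6        180.14285714] 35 in cover 0.0782 0.0073 ((78.11663818359375, 7.425808906555176), (33.636024475097656, 5.684054851531982), 89.77638244628906) depthz 0.1744109534977241 pred 0.1783941898984944
   keeper xy 0.1078433253476419 0.007557894856328955
top red px [146.7   267.025] 80 in cover -0.4471 0.5572 ((-447.0438232421875, 557.4373168945312), (116.45886993408203, 5.952382564544678), 54.2535400390625) depthz 0.012807120005715728 pred 0.060976574148795
   keeper xy -0.40456645160705584 0.5570599971987898
blue [353 202] [361 206] ((-80.37275695800781, 44.409603118896484), (6.872769355773926, 24.325984954833984), 2.577627420425415) [-0.08428225  0.03213873] [-0.07724863  0.0566462 ]
```

```bash
python3 - <<'E'
from k import *
from h import *
s=readout.get_state(); R=Ro.from_quat(s["ee_rot"][[1,2,3,0]]).as_matrix(); ex,n=R[:,1],-R[:,2]; ey=np.cross(n,ex)
O=s["position"]-n*.084
for nm in("scene","top"):
    z=np.load(nm+"2.npz");p,d=z['p'],z['d'];c=imaging.calibration(nm);o=-c['R'].T@c['t'];X=cloud(nm,d)
    A=p.astype(int); m=(A[...,0]>1.7*A[...,1])&(A[...,0]>1.5*A[...,2])&(A[...,0]>60)
    m[:, :200]=0; m[:,420:]=0; m[:140]=0;m[230:]=0
    N,L,st,ce=cv2.connectedComponentsWithStats(m.astype(np.uint8))
    for i in range(1,N):
        if st[i,4]<10: continue
        q=uv(L==i); r=rays(nm,q,0)-o
        # plane through depth-measured height and nominal
        Pz=np.median(X[L==i],0)
        for tag,P0 in(("nom",O+.006*n),):
            Q=o+r*(((P0-o)@n)/(r@n))[:,None]; rel=Q-O
            print(nm,ce[i].round(1),st[i],tag,(rel@ex).mean().round(4),(rel@ey).mean().round(4),(rel@ey).min().round(4),(rel@ey).max().round(4),"depth pt",Pz.round(4),((Pz-O)@R).round(4))
E
```

```text
scene [220.5 180.3] [214 175  14  12  69] nom 0.0787 0.0075 -0.0133 0.0281 depth pt [ 0.6787 -0.2336  0.1743] [ 0.0048  0.0766 -0.0022]
scene [229.7 197. ] [224 191  13  13  83] nom 0.0927 0.0615 0.0406 0.0803 depth pt [ 0.6669 -0.2293  0.0911] [0.0057 0.046  0.0762]
top [391.1 154.8] [384 152  15   7  52] nom 0.0764 0.0006 -0.019 0.0214 depth pt [ 0.6768 -0.2377  0.1752] [ 0.0003  0.0763 -0.0031]
```

```bash
python3 - <<'E'
from k import *
from h import *
s=readout.get_state(); R=Ro.from_quat(s["ee_rot"][[1,2,3,0]]).as_matrix(); ex,n=R[:,1],-R[:,2]; ey=np.cross(n,ex)
O=s["position"]-n*.084
for nm in("scene","top"):
    z=np.load(nm+"2.npz");p,d=z['p'],z['d'];X=cloud(nm,d); A=p.astype(int)
    C=np.stack([(X-O)@ex,(X-O)@ey,(X-O)@n],-1); sat=A.max(-1)-A.min(-1)
    m=(abs(C[...,2])<.009)&(abs(C[...,0])<.1)&(abs(C[...,1])<.075)&(d>0)
    P=C[m&(abs(C[...,0])>.02)]
    G=np.c_[P[:,:2],np.ones(len(P))]; w=np.ones(len(P),bool)
    for _ in range(6):
        k=np.linalg.lstsq(G[w],P[w,2],rcond=None)[0]; w=abs(G@k-P[:,2])<.0025
    print(nm,len(P),w.sum(),"slope x,y (deg)",np.degrees(k[:2]).round(2),"h mm",1000*k[2])
    cov=m&(abs(C[...,0]*k[0]+C[...,1]*k[1]+k[2]-C[...,2])<.004)
    N,L,st,ce=cv2.connectedComponentsWithStats(cov.astype(np.uint8)); i=1+st[1:,4].argmax(); E=C[L==i][:,:2]
    print("  extents",E.min(0).round(4),E.max(0).round(4),mar(E),st[i])
E
```

```text
scene 1686 1387 slope x,y (deg) [-0.33  0.25] h mm 2.557207734896861
  extents [-0.0892 -0.0581] [0.0839 0.0653] ((-2.5718307495117188, 3.4605941772460938), (172.79159545898438, 123.39213562011719), 0.28675752878189087) [ 204  145   86   53 1993]
top 1050 682 slope x,y (deg) [-0.3   0.22] h mm 3.2279243741825687
  extents [-0.0864 -0.0596] [0.0826 0.0608] ((-1.9259796142578125, 0.7150840759277344), (120.0372543334961, 169.40362548828125), 89.7662124633789) [351 146  62  62 960]
```

```bash
sed -i 's/GZ=.030/GZ=.0331/; s/bx=0.,by=0./bx=.0022,by=-.0021/' k.py; cat > n.py <<'E'
import sys
from k import *
s=readout.get_state(); R=Ro.from_quat(s["ee_rot"][[1,2,3,0]]).as_matrix(); ex,n=R[:,1],-R[:,2]; ey=np.cross(n,ex)
f=s["position"]-n*(GZ+.054)-ex*(.085+.0022)+ey*.0021-KO; b=f+.17*ex
a=np.radians(YAW); K=np.array([[np.cos(a),np.sin(a),0],[-np.sin(a),np.cos(a),0],[0,0,1]])
print("front",(K@f).round(4),"back",(K@b).round(4),"tilt",np.degrees(np.arcsin(ex[2])).round(2),"F keeper",(K@s["contact_force"]).round(1),"M",s["moment"].round(2))
for t in sys.argv[1:]: plan(*target(*map(float,t.split(","))),t)
E
python3 n.py -.066,.086,12 -.066,.0725,12
```

```text
front [-0.0515  0.0022  0.133 ] back [0.1143 0.0023 0.1705] tilt 12.76 F keeper [-0.3  0.1 -2.1] M [ 0.03  0.2  -0.02]
-.066,.086,12 clock 9.1 pos [ 0.5886 -0.2108  0.2372] F [-0.2  0.2 -2.1]
  rot units [0.13 0.03 0.01] | dp units before rot [-0.012 -0.117  0.219] | after rot [-0.012 -0.114  0.221]
-.066,.0725,12 clock 9.1 pos [ 0.5886 -0.2108  0.2372] F [-0.2  0.2 -2.1]
  rot units [0.13 0.03 0.01] | dp units before rot [-0.012 -0.132  0.285] | after rot [-0.012 -0.128  0.287]
```

Request:
servo_tool(
  moves=[
    {"dp":[-0.012,-0.06,0],"delta_rot":[0.13,0.03,0.01],"fingers":0},
    {"dp":[0,-0.054,0.06],"delta_rot":[0,0,0],"fingers":0},
    {"dp":[0,0,0.08],"delta_rot":[0,0,0],"fingers":0},
    {"dp":[0,0,0.08],"delta_rot":[0,0,0],"fingers":0},
    {"dp":[0,0,0],"delta_rot":[0,0,0],"fingers":0},
  ],
)

```text
clock: 9.6
position: [0.5739, -0.2089, 0.1875]
ee_rot: [0.082, 0.8, 0.59, 0.061]
contact_force: [-1.1, -0.0, -2.3]
width: 0.0128
gripper_force: 60.2
```

Request:
servo_tool(
  moves=[
    {"dp":[0,0,0],"delta_rot":[0,0,0],"fingers":0},
    {"dp":[0,0,0],"delta_rot":[0,0,0],"fingers":0},
    {"dp":[0,0,0],"delta_rot":[0,0,0],"fingers":0},
  ],
)

```text
clock: 9.9
position: [0.5757, -0.2096, 0.1897]
ee_rot: [0.085, 0.8, 0.59, 0.063]
contact_force: [0.4, -0.1, -2.1]
width: 0.0127
gripper_force: 60.2
```

```bash
python3 n.py -.066,.078,12 -.066,.0725,12
```

```text
front [-0.0654 -0.0002  0.0862] back [ 0.1009 -0.0004  0.1219] tilt 12.11 F keeper [ 0.4  0.  -2.1] M [0.07 0.15 0.01]
-.066,.078,12 clock 9.9 pos [ 0.5757 -0.2096  0.1897] F [ 0.4 -0.1 -2.1]
  rot units [ 0.02  0.   -0.01] | dp units before rot [ 0.001 -0.011  0.04 ] | after rot [ 0.001 -0.011  0.04 ]
-.066,.0725,12 clock 9.9 pos [ 0.5757 -0.2096  0.1897] F [ 0.4 -0.1 -2.1]
  rot units [ 0.02  0.   -0.01] | dp units before rot [ 0.001 -0.017  0.067] | after rot [ 0.001 -0.017  0.067]
```

Request:
servo_tool(
  moves=[
    {"dp":[0,-0.005,0.02],"delta_rot":[0,0,0],"fingers":0},
    {"dp":[0,-0.005,0.02],"delta_rot":[0,0,0],"fingers":0},
    {"dp":[0,-0.004,0.016],"delta_rot":[0,0,0],"fingers":0},
    {"dp":[0,0,0],"delta_rot":[0,0,0],"fingers":0},
    {"dp":[0,0,0],"delta_rot":[0,0,0],"fingers":0},
  ],
)

```text
clock: 10.4
position: [0.5749, -0.2092, 0.1765]
ee_rot: [0.084, 0.8, 0.59, 0.062]
contact_force: [0.5, 0.1, -2.1]
width: 0.0129
gripper_force: 60.3
```

Request:
servo_tool(
  moves=[
    {"dp":[0,-0.001,0.005],"delta_rot":[0,0,0],"fingers":0},
    {"dp":[0,0,0],"delta_rot":[0,0,0],"fingers":0},
    {"dp":[0,0,0],"delta_rot":[0,0,0],"fingers":0},
  ],
)

```text
clock: 10.7
position: [0.575, -0.2093, 0.1758]
ee_rot: [0.084, 0.8, 0.59, 0.062]
contact_force: [0.0, 0.2, -2.8]
width: 0.0127
gripper_force: 60.3
```

```bash
python3 n.py -.066,.0725,12
```

```text
front [-0.0663  0.      0.0725] back [ 0.1    -0.0002  0.1079] tilt 12.0 F keeper [-0.1  0.2 -2.8] M [ 0.09  0.15 -0.02]
-.066,.0725,12 clock 10.7 pos [ 0.575  -0.2093  0.1758] F [ 0.   0.2 -2.8]
  rot units [-0.   -0.   -0.01] | dp units before rot [0.001 0.002 0.   ] | after rot [0.001 0.002 0.   ]
```

Request:
servo_tool(
  moves=[
    {"dp":[0,-0.001,0.005],"delta_rot":[0,0,0],"fingers":0},
    {"dp":[0,0,0],"delta_rot":[0,0,0],"fingers":0},
    {"dp":[0,0,0],"delta_rot":[0,0,0],"fingers":0},
  ],
)

```text
clock: 11.0
position: [0.5749, -0.2093, 0.1747]
ee_rot: [0.084, 0.8, 0.59, 0.062]
contact_force: [-0.6, -0.1, -2.4]
width: 0.0127
gripper_force: 60.3
```

Request:
servo_tool(
  moves=[
    {"dp":[0,-0.001,0.005],"delta_rot":[0,0,0],"fingers":0},
    {"dp":[0,0,0],"delta_rot":[0,0,0],"fingers":0},
    {"dp":[0,0,0],"delta_rot":[0,0,0],"fingers":0},
  ],
)

```text
clock: 11.3
position: [0.5749, -0.2093, 0.1737]
ee_rot: [0.084, 0.8, 0.59, 0.062]
contact_force: [-0.1, -0.1, -2.3]
width: 0.0132
gripper_force: 60.3
```

Request:
servo_tool(
  moves=[
    {"dp":[0,-0.001,0.005],"delta_rot":[0,0,0],"fingers":0},
    {"dp":[0,0,0],"delta_rot":[0,0,0],"fingers":0},
    {"dp":[0,0,0],"delta_rot":[0,0,0],"fingers":0},
  ],
)

```text
clock: 11.6
position: [0.5749, -0.2093, 0.1727]
ee_rot: [0.084, 0.8, 0.59, 0.062]
contact_force: [0.3, -0.6, -2.1]
width: 0.0128
gripper_force: 60.3
```

Request:
servo_tool(
  moves=[
    {"dp":[0,-0.001,0.005],"delta_rot":[0,0,0],"fingers":0},
    {"dp":[0,0,0],"delta_rot":[0,0,0],"fingers":0},
    {"dp":[0,0,0],"delta_rot":[0,0,0],"fingers":0},
  ],
)

```text
clock: 11.9
position: [0.5751, -0.2093, 0.1719]
ee_rot: [0.084, 0.8, 0.59, 0.062]
contact_force: [0.4, 0.2, -1.6]
width: 0.0129
gripper_force: 60.4
```

Request:
servo_tool(
  moves=[
    {"dp":[0,-0.001,0.005],"delta_rot":[0,0,0],"fingers":0},
    {"dp":[0,0,0],"delta_rot":[0,0,0],"fingers":0},
    {"dp":[0,0,0],"delta_rot":[0,0,0],"fingers":0},
  ],
)

```text
clock: 12.2
position: [0.5753, -0.2094, 0.1713]
ee_rot: [0.084, 0.8, 0.59, 0.062]
contact_force: [0.3, 0.5, 3.2]
width: 0.0131
gripper_force: 61.0
```

Request:
servo_tool(
  moves=[
    {"dp":[0,0.001,-0.004],"delta_rot":[0,0,0],"fingers":0},
    {"dp":[0,-0.024,-0.005],"delta_rot":[0,0,0],"fingers":0},
    {"dp":[0,-0.024,-0.005],"delta_rot":[0,0,0],"fingers":0},
    {"dp":[0,0,0],"delta_rot":[0,0,0],"fingers":0},
    {"dp":[0,0,0],"delta_rot":[0,0,0],"fingers":0},
  ],
)

```text
clock: 12.7
position: [0.5649, -0.2062, 0.1713]
ee_rot: [0.083, 0.8, 0.59, 0.062]
contact_force: [-1.2, -0.4, 0.5]
width: 0.0127
gripper_force: 60.8
```

```bash
sed -i 's/GZ=.0331/GZ=.0314/' k.py; python3 n.py -.083,.0707,10 -.086,.0707,10
```

```text
front [-0.0774 -0.      0.0698] back [ 0.089  -0.0002  0.1048] tilt 11.91 F keeper [-1.  -0.7  0.5] M [0.04 0.49 0.02]
-.083,.0707,10 clock 12.7 pos [ 0.5649 -0.2062  0.1713] F [-1.2 -0.4  0.5]
  rot units [ 0.33 -0.   -0.01] | dp units before rot [ 0.001 -0.013  0.004] | after rot [ 0.001 -0.012  0.005]
-.086,.0707,10 clock 12.7 pos [ 0.5649 -0.2062  0.1713] F [-1.2 -0.4  0.5]
  rot units [ 0.33 -0.   -0.01] | dp units before rot [ 0.001 -0.027  0.001] | after rot [ 0.001 -0.027  0.002]
```

Request:
servo_tool(
  moves=[
    {"dp":[0,-0.004,0.001],"delta_rot":[0.11,0,0],"fingers":0},
    {"dp":[0,-0.004,0.001],"delta_rot":[0.11,0,0],"fingers":0},
    {"dp":[0,-0.004,0.001],"delta_rot":[0.11,0,0],"fingers":0},
    {"dp":[0,0,0],"delta_rot":[0,0,0],"fingers":0},
    {"dp":[0,0,0],"delta_rot":[0,0,0],"fingers":0},
  ],
)

```text
clock: 13.2
position: [0.5633, -0.2056, 0.1699]
ee_rot: [0.07, 0.802, 0.591, 0.052]
contact_force: [-0.3, -1.1, -1.9]
width: 0.0128
gripper_force: 60.3
```

```bash
python3 n.py -.086,.0707,9
```

```text
front [-0.0823  0.0001  0.0707] back [ 8.510e-02 -1.000e-04  1.003e-01] tilt 10.04 F keeper [ 0.  -1.1 -1.9] M [ 0.05  0.16 -0.02]
-.086,.0707,9 clock 13.2 pos [ 0.5633 -0.2056  0.1699] F [-0.3 -1.1 -1.9]
  rot units [ 0.18 -0.01 -0.01] | dp units before rot [ 0.    -0.01   0.005] | after rot [ 0.    -0.01   0.005]
```

Request:
servo_tool(
  moves=[
    {"dp":[0,-0.01,-0.001],"delta_rot":[0,0,0],"fingers":0},
    {"dp":[0,0,0],"delta_rot":[0,0,0],"fingers":0},
    {"dp":[0,0,0],"delta_rot":[0,0,0],"fingers":0},
  ],
)

```text
clock: 13.5
position: [0.5614, -0.2051, 0.1703]
ee_rot: [0.071, 0.802, 0.591, 0.052]
contact_force: [-0.0, 0.1, -3.4]
width: 0.0126
gripper_force: 60.3
```

Request:
servo_tool(
  moves=[
    {"dp":[0,-0.005,-0.001],"delta_rot":[0,0,0],"fingers":0},
    {"dp":[0,0,0],"delta_rot":[0,0,0],"fingers":0},
    {"dp":[0,0,0],"delta_rot":[0,0,0],"fingers":0},
  ],
)

```text
clock: 13.8
position: [0.5606, -0.2048, 0.1703]
ee_rot: [0.071, 0.802, 0.591, 0.052]
contact_force: [-0.0, 0.1, -2.6]
width: 0.0127
gripper_force: 60.3
```

Request:
servo_tool(
  moves=[
    {"dp":[0,-0.005,-0.001],"delta_rot":[0,0,0],"fingers":0},
    {"dp":[0,0,0],"delta_rot":[0,0,0],"fingers":0},
    {"dp":[0,0,0],"delta_rot":[0,0,0],"fingers":0},
  ],
)

```text
clock: 14.1
position: [0.5596, -0.2046, 0.1703]
ee_rot: [0.071, 0.802, 0.591, 0.052]
contact_force: [0.1, -0.2, -1.9]
width: 0.013
gripper_force: 60.3
```

```bash
python3 n.py -.086,.0707,9
```

```text
front [-0.0861  0.      0.0709] back [ 0.0813 -0.0002  0.1007] tilt 10.1 F keeper [ 0.2 -0.2 -1.9] M [ 0.02  0.16 -0.01]
-.086,.0707,9 clock 14.1 pos [ 0.5596 -0.2046  0.1703] F [ 0.1 -0.2 -1.9]
  rot units [ 0.19 -0.   -0.01] | dp units before rot [0.001 0.008 0.01 ] | after rot [0.001 0.008 0.01 ]
```

Request:
servo_tool(
  moves=[
    {"dp":[0,-0.004,-0.001],"delta_rot":[0,0,0],"fingers":0},
    {"dp":[0,0,0],"delta_rot":[0,0,0],"fingers":0},
    {"dp":[0,0,0],"delta_rot":[0,0,0],"fingers":0},
  ],
)

```text
clock: 14.4
position: [0.5589, -0.2044, 0.1704]
ee_rot: [0.071, 0.802, 0.591, 0.052]
contact_force: [0.2, 0.2, -1.6]
width: 0.013
gripper_force: 60.3
```

Request:
servo_tool(
  moves=[
    {"dp":[0,-0.004,-0.001],"delta_rot":[0,0,0],"fingers":0},
    {"dp":[0,0,0],"delta_rot":[0,0,0],"fingers":0},
    {"dp":[0,0,0],"delta_rot":[0,0,0],"fingers":0},
  ],
)

```text
clock: 14.7
position: [0.5586, -0.2043, 0.1707]
ee_rot: [0.071, 0.802, 0.591, 0.053]
contact_force: [1.5, -1.0, -3.3]
width: 0.0129
gripper_force: 60.2
```

Request:
servo_tool(
  moves=[
    {"dp":[0,-0.004,-0.001],"delta_rot":[0,0,0],"fingers":0},
    {"dp":[0,0,0],"delta_rot":[0,0,0],"fingers":0},
    {"dp":[0,0,0],"delta_rot":[0,0,0],"fingers":0},
  ],
)

```text
clock: 15.0
position: [0.5582, -0.2043, 0.171]
ee_rot: [0.072, 0.802, 0.591, 0.053]
contact_force: [4.5, -1.6, -3.1]
width: 0.0132
gripper_force: 60.0
```

```bash
python3 n.py
```

```text
front [-0.0872 -0.0001  0.0714] back [ 0.0801 -0.0004  0.1017] tilt 10.25 F keeper [ 4.8 -0.2 -3.1] M [-0.36 -0.73 -0.16]
```

```bash
sed -i 's/\.0022/.0004/' k.py n.py; python3 n.py -.085,.0705,8.5 -.085,.0702,7
```

```text
front [-0.0854 -0.0001  0.0717] back [ 0.0819 -0.0004  0.102 ] tilt 10.25 F keeper [ 4.8 -0.2 -3.1] M [-0.36 -0.73 -0.16]
-.085,.0705,8.5 clock 15.0 pos [ 0.5582 -0.2043  0.171 ] F [ 4.5 -1.6 -3.1]
  rot units [ 0.31  0.   -0.02] | dp units before rot [0.001 0.014 0.02 ] | after rot [0.001 0.014 0.019]
-.085,.0702,7 clock 15.0 pos [ 0.5582 -0.2043  0.171 ] F [ 4.5 -1.6 -3.1]
  rot units [ 0.57  0.   -0.02] | dp units before rot [0.001 0.024 0.033] | after rot [0.001 0.026 0.031]
```

Request:
servo_tool(
  moves=[
    {"dp":[0,0.006,0.006],"delta_rot":[0.1,0,0],"fingers":0},
    {"dp":[0,0.006,0.006],"delta_rot":[0.1,0,0],"fingers":0},
    {"dp":[0,0.006,0.006],"delta_rot":[0.11,0,0],"fingers":0},
    {"dp":[0,0,0],"delta_rot":[0,0,0],"fingers":0},
    {"dp":[0,0,0],"delta_rot":[0,0,0],"fingers":0},
  ],
)

```text
clock: 15.5
position: [0.5615, -0.2052, 0.1676]
ee_rot: [0.058, 0.803, 0.592, 0.043]
contact_force: [3.1, -1.3, -1.0]
width: 0.0128
gripper_force: 60.5
```

```bash
python3 n.py -.085,.0703,7.5 -.085,.0702,7
```

```text
front [-0.0854 -0.      0.0707] back [ 0.0828 -0.0003  0.0953] tilt 8.33 F keeper [ 3.3 -0.3 -1. ] M [-0.25 -0.42 -0.09]
-.085,.0703,7.5 clock 15.5 pos [ 0.5615 -0.2052  0.1676] F [ 3.1 -1.3 -1. ]
  rot units [ 0.15 -0.   -0.01] | dp units before rot [0.001 0.008 0.008] | after rot [0.001 0.008 0.008]
-.085,.0702,7 clock 15.5 pos [ 0.5615 -0.2052  0.1676] F [ 3.1 -1.3 -1. ]
  rot units [ 0.23 -0.   -0.01] | dp units before rot [0.001 0.011 0.013] | after rot [0.001 0.012 0.012]
```

Request:
servo_tool(
  moves=[
    {"dp":[0,0.008,0.004],"delta_rot":[0.08,0,0],"fingers":0},
    {"dp":[0,0.006,0.004],"delta_rot":[0.08,0,0],"fingers":0},
    {"dp":[0,0,0.002],"delta_rot":[0.03,0,0],"fingers":0},
    {"dp":[0,0,0],"delta_rot":[0,0,0],"fingers":0},
    {"dp":[0,0,0],"delta_rot":[0,0,0],"fingers":0},
  ],
)

```text
clock: 16.0
position: [0.5635, -0.2057, 0.1657]
ee_rot: [0.05, 0.803, 0.593, 0.037]
contact_force: [0.8, -1.2, 0.2]
width: 0.0125
gripper_force: 60.8
```

```bash
python3 n.py -.085,.0702,7
```

```text
front [-0.0852  0.0001  0.0704] back [ 0.0834 -0.0001  0.0915] tilt 7.14 F keeper [ 1.1 -0.9  0.2] M [-0.09  0.26 -0.07]
-.085,.0702,7 clock 16.0 pos [ 0.5635 -0.2057  0.1657] F [ 0.8 -1.2  0.2]
  rot units [ 0.02 -0.   -0.01] | dp units before rot [0.    0.002 0.002] | after rot [0.    0.002 0.002]
```

Request:
servo_tool(
  moves=[
    {"dp":[0,0,0],"delta_rot":[0,0,0],"fingers":0.3},
    {"dp":[0,0,0],"delta_rot":[0,0,0],"fingers":0.5},
    {"dp":[0,0,0],"delta_rot":[0,0,0],"fingers":0.8},
    {"dp":[0,0,0],"delta_rot":[0,0,0],"fingers":0.8},
    {"dp":[0,0,0],"delta_rot":[0,0,0],"fingers":0.8},
  ],
)

```text
clock: 16.5
position: [0.5641, -0.2059, 0.1659]
ee_rot: [0.051, 0.803, 0.592, 0.038]
contact_force: [0.3, -0.4, -0.2]
width: 0.0686
gripper_force: 0.0
```

Request:
servo_tool(
  moves=[
    {"dp":[0,0,-0.03],"delta_rot":[0,0,0],"fingers":0.8},
    {"dp":[0,0,-0.1],"delta_rot":[0,0,0],"fingers":0.8},
    {"dp":[0,0,-0.15],"delta_rot":[0,0,0],"fingers":0.8},
    {"dp":[0,0,-0.2],"delta_rot":[0,0,0],"fingers":0.8},
    {"dp":[0,0,-0.1],"delta_rot":[0,0,0],"fingers":0.8},
  ],
)

```text
clock: 17.0
position: [0.5509, -0.2021, 0.285]
ee_rot: [0.053, 0.803, 0.592, 0.039]
contact_force: [0.8, -0.3, 0.6]
width: 0.0683
gripper_force: 0.0
```

```bash
cat > look.py <<'E'
import sys
from k import *
import cv2
from h import *
ims=[];a=np.radians(YAW); K=np.array([[np.cos(a),np.sin(a),0],[-np.sin(a),np.cos(a),0],[0,0,1]])
for n,(u,v,w,h) in(("scene",(190,100,150,150)),("top",(310,120,150,150))):
    p,d=imaging.get_image(n); ims.append(cv2.resize(p[v:v+h,u:u+w],(400,400),interpolation=cv2.INTER_CUBIC))
    X=(cloud(n,d)-KO)@K.T; A=p.astype(int)
    g=(A.max(-1)-A.min(-1)<35)&(abs(X[...,1])<.055)&(X[...,2]>.06)&(X[...,2]<.105)&(d>0)
    for lo,hi in((-.07,-.05),(-.05,-.03),(.03,.05),(.05,.075)):
        m=g&(X[...,0]>lo)&(X[...,0]<hi); print(n,(lo,hi),m.sum(),"z med",np.median(X[m][:,2]).round(4) if m.any() else None,"y range",np.percentile(X[m][:,1],[1,99]).round(3) if m.any() else None)
cv2.imwrite(f"pics/{sys.argv[1]}.png",np.hstack(ims)[:,:,::-1])
E
python3 look.py rest
```

```text
scene (-0.07, -0.05) 241 z med 0.0801 y range [-0.054  0.054]
scene (-0.05, -0.03) 254 z med 0.0821 y range [-0.054  0.053]
scene (0.03, 0.05) 285 z med 0.0914 y range [-0.054  0.054]
scene (0.05, 0.075) 323 z med 0.0937 y range [-0.054  0.055]
top (-0.07, -0.05) 116 z med 0.0794 y range [-0.054  0.054]
top (-0.05, -0.03) 118 z med 0.0818 y range [-0.054  0.054]
top (0.03, 0.05) 97 z med 0.0909 y range [0.014 0.054]
top (0.05, 0.075) 135 z med 0.0923 y range [0.008 0.054]
```

View pics/rest.png

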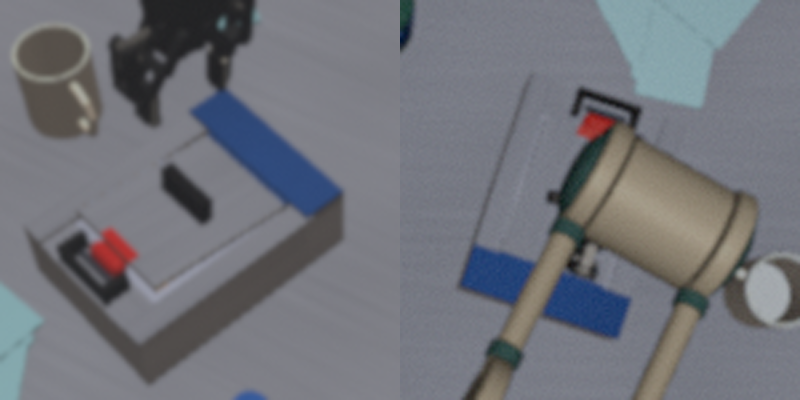

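Blue stripe is hidden under the lip, the red edge sits on the roller (about 7° tilt), and the fingers are clear. Next I'll close the fingers and go vertical above the red edge.

```bash
cat > pr.py <<'E'
from k import *
a=np.radians(YAW); kx=np.array([np.cos(a),np.sin(a),0])
for z in(.12,.10): plan(frame(YAW,0),KO+.062*kx+np.array([0,0,z+.073]),f"tips {z}")
E
python3 pr.py
```

```text
tips 0.12 clock 17.1 pos [ 0.5515 -0.2024  0.2855] F [ 0.3 -0.8 -0.2]
  rot units [ 1.35  0.01 -0.01] | dp units before rot [0.014 0.362 0.516] | after rot [0.013 0.428 0.462]
tips 0.1 clock 17.1 pos [ 0.5515 -0.2024  0.2855] F [ 0.3 -0.8 -0.2]
  rot units [ 1.35  0.01 -0.01] | dp units before rot [0.014 0.349 0.615] | after rot [0.013 0.428 0.562]
```

Request:
servo_tool(
  moves=[
    {"dp":[0,0,0],"delta_rot":[0.7,0,0],"fingers":0},
    {"dp":[0,0,0],"delta_rot":[0.65,0.01,-0.01],"fingers":0},
    {"dp":[0.007,0.21,0],"delta_rot":[0,0,0],"fingers":0},
    {"dp":[0.006,0.218,0],"delta_rot":[0,0,0],"fingers":0},
    {"dp":[0,0,0.1],"delta_rot":[0,0,0],"fingers":0},
  ],
  force=40,
)

```text
clock: 17.6
position: [0.6385, -0.2265, 0.2605]
ee_rot: [-0.0, 0.804, 0.594, 0.0]
contact_force: [-0.6, 0.3, -1.2]
width: 0.0001
gripper_force: 0.0
```

Request:
servo_tool(
  moves=[
    {"dp":[0,0,0.15],"delta_rot":[0,0,0],"fingers":0},
    {"dp":[0,0,0.15],"delta_rot":[0,0,0],"fingers":0},
    {"dp":[0,0,0.06],"delta_rot":[0,0,0],"fingers":0},
    {"dp":[0,0,0],"delta_rot":[0,0,0],"fingers":0},
    {"dp":[0,0,0],"delta_rot":[0,0,0],"fingers":0},
  ],
)

```text
clock: 18.1
position: [0.6324, -0.2243, 0.1888]
ee_rot: [-0.004, 0.804, 0.594, -0.002]
contact_force: [-0.1, 0.1, 0.1]
width: 0.0
gripper_force: 0.0
```

```bash
python3 pr.py
```

```text
tips 0.12 clock 18.1 pos [ 0.6324 -0.2243  0.1888] F [-0.1  0.1  0.1]
  rot units [-0.08 -0.01 -0.  ] | dp units before rot [-0.002  0.009 -0.021] | after rot [-0.002  0.009 -0.021]
tips 0.1 clock 18.1 pos [ 0.6324 -0.2243  0.1888] F [-0.1  0.1  0.1]
  rot units [-0.08 -0.01 -0.  ] | dp units before rot [-0.002  0.01   0.079] | after rot [-0.002  0.009  0.079]
```

Request:
servo_tool(
  moves=[
    {"dp":[0,0.005,0.03],"delta_rot":[0,0,0],"fingers":0},
    {"dp":[0,0,0.03],"delta_rot":[0,0,0],"fingers":0},
    {"dp":[0,0,0.01],"delta_rot":[0,0,0],"fingers":0},
    {"dp":[0,0,0],"delta_rot":[0,0,0],"fingers":0},
    {"dp":[0,0,0],"delta_rot":[0,0,0],"fingers":0},
  ],
)

```text
clock: 18.6
position: [0.6329, -0.2243, 0.1745]
ee_rot: [-0.004, 0.804, 0.594, -0.002]
contact_force: [-0.1, -0.4, 0.0]
width: -0.0001
gripper_force: 0.0
```

Request:
servo_tool(
  moves=[
    {"dp":[0,0,0.01],"delta_rot":[0,0,0],"fingers":0},
    {"dp":[0,0,0.01],"delta_rot":[0,0,0],"fingers":0},
    {"dp":[0,0,0],"delta_rot":[0,0,0],"fingers":0},
    {"dp":[0,0,0],"delta_rot":[0,0,0],"fingers":0},
  ],
)

```text
clock: 19.0
position: [0.6328, -0.2242, 0.1702]
ee_rot: [-0.004, 0.804, 0.594, -0.002]
contact_force: [-0.4, 0.7, 0.1]
width: -0.0005
gripper_force: 0.0
```

Request:
servo_tool(
  moves=[
    {"dp":[0,0,0.005],"delta_rot":[0,0,0],"fingers":0},
    {"dp":[0,0,0.005],"delta_rot":[0,0,0],"fingers":0},
    {"dp":[0,0,0],"delta_rot":[0,0,0],"fingers":0},
  ],
)

```text
clock: 19.3
position: [0.6328, -0.2242, 0.1681]
ee_rot: [-0.004, 0.804, 0.594, -0.002]
contact_force: [0.0, 1.3, -0.3]
width: -0.0002
gripper_force: 0.0
```

Request:
servo_tool(
  moves=[
    {"dp":[0,0,0.005],"delta_rot":[0,0,0],"fingers":0},
    {"dp":[0,0,0.005],"delta_rot":[0,0,0],"fingers":0},
    {"dp":[0,0,0],"delta_rot":[0,0,0],"fingers":0},
  ],
)

```text
clock: 19.6
position: [0.6327, -0.2242, 0.1661]
ee_rot: [-0.004, 0.804, 0.594, -0.002]
contact_force: [0.3, -0.2, -1.1]
width: -0.0001
gripper_force: 0.0
```

Request:
servo_tool(
  moves=[
    {"dp":[0,0,0.005],"delta_rot":[0,0,0],"fingers":0},
    {"dp":[0,0,0],"delta_rot":[0,0,0],"fingers":0},
    {"dp":[0,0,0],"delta_rot":[0,0,0],"fingers":0},
  ],
)

```text
clock: 19.9
position: [0.6328, -0.2243, 0.1655]
ee_rot: [-0.004, 0.804, 0.594, -0.002]
contact_force: [-1.3, 0.2, 2.1]
width: 0.0002
gripper_force: 1.0
```

Request:
servo_tool(
  moves=[
    {"dp":[0,0,0.005],"delta_rot":[0,0,0],"fingers":0},
    {"dp":[0,0,0],"delta_rot":[0,0,0],"fingers":0},
    {"dp":[0,0,0],"delta_rot":[0,0,0],"fingers":0},
  ],
)

```text
clock: 20.2
position: [0.6329, -0.2243, 0.165]
ee_rot: [-0.004, 0.804, 0.594, -0.002]
contact_force: [-1.1, 0.8, 4.7]
width: 0.0002
gripper_force: 2.7
```

Request:
servo_tool(
  moves=[
    {"dp":[0,0,0.005],"delta_rot":[0,0,0],"fingers":0},
    {"dp":[0,0,0.005],"delta_rot":[0,0,0],"fingers":0},
    {"dp":[0,0,0],"delta_rot":[0,0,0],"fingers":0},
  ],
)

```text
clock: 20.5
position: [0.633, -0.2244, 0.1625]
ee_rot: [-0.004, 0.804, 0.594, -0.002]
contact_force: [-0.1, -0.1, 4.4]
width: 0.0001
gripper_force: 1.6
```

Request:
servo_tool(
  moves=[
    {"dp":[0,0,0.005],"delta_rot":[0,0,0],"fingers":0},
    {"dp":[0,0,0.005],"delta_rot":[0,0,0],"fingers":0},
    {"dp":[0,0,0],"delta_rot":[0,0,0],"fingers":0},
  ],
)

```text
clock: 20.8
position: [0.6324, -0.224, 0.1594]
ee_rot: [-0.005, 0.804, 0.594, -0.002]
contact_force: [1.0, 0.7, -1.7]
width: 0.0
gripper_force: 0.0
```

Request:
servo_tool(
  moves=[
    {"dp":[0,0,0.005],"delta_rot":[0,0,0],"fingers":0},
    {"dp":[0,0,0],"delta_rot":[0,0,0],"fingers":0},
    {"dp":[0,0,0],"delta_rot":[0,0,0],"fingers":0},
  ],
)

```text
clock: 21.1
position: [0.6326, -0.2241, 0.1589]
ee_rot: [-0.004, 0.804, 0.594, -0.002]
contact_force: [0.0, 0.3, 0.6]
width: 0.0001
gripper_force: 0.0
```

Request:
servo_tool(
  moves=[
    {"dp":[0,0,0.005],"delta_rot":[0,0,0],"fingers":0},
    {"dp":[0,0,0.005],"delta_rot":[0,0,0],"fingers":0},
    {"dp":[0,0,0.005],"delta_rot":[0,0,0],"fingers":0},
    {"dp":[0,0,0.005],"delta_rot":[0,0,0],"fingers":0},
    {"dp":[0,0,0],"delta_rot":[0,0,0],"fingers":0},
  ],
)

```text
clock: 21.6
position: [0.6326, -0.2242, 0.1551]
ee_rot: [-0.004, 0.804, 0.594, -0.002]
contact_force: [0.1, 0.4, 0.6]
width: 0.0002
gripper_force: 0.0
```

Request:
servo_tool(
  moves=[
    {"dp":[0,0,0.005],"delta_rot":[0,0,0],"fingers":0},
    {"dp":[0,0,0.005],"delta_rot":[0,0,0],"fingers":0},
    {"dp":[0,0,0.005],"delta_rot":[0,0,0],"fingers":0},
    {"dp":[0,0,0],"delta_rot":[0,0,0],"fingers":0},
    {"dp":[0,0,0],"delta_rot":[0,0,0],"fingers":0},
  ],
)

```text
clock: 22.1
position: [0.6327, -0.2242, 0.1522]
ee_rot: [-0.004, 0.804, 0.594, -0.002]
contact_force: [0.0, -0.2, -0.1]
width: -0.0004
gripper_force: 0.0
```

Request:
servo_tool(
  moves=[
    {"dp":[0,0,0.005],"delta_rot":[0,0,0],"fingers":0},
    {"dp":[0,0,0.005],"delta_rot":[0,0,0],"fingers":0},
    {"dp":[0,0,0],"delta_rot":[0,0,0],"fingers":0},
  ],
)

```text
clock: 22.4
position: [0.6326, -0.2241, 0.1501]
ee_rot: [-0.004, 0.804, 0.594, -0.002]
contact_force: [0.0, -0.4, 0.9]
width: -0.0001
gripper_force: 0.0
```

Request:
servo_tool(
  moves=[
    {"dp":[0,0,0.005],"delta_rot":[0,0,0],"fingers":0},
    {"dp":[0,0,0.005],"delta_rot":[0,0,0],"fingers":0},
    {"dp":[0,0,0],"delta_rot":[0,0,0],"fingers":0},
  ],
)

```text
clock: 22.7
position: [0.6327, -0.2242, 0.1487]
ee_rot: [-0.004, 0.804, 0.594, -0.002]
contact_force: [-1.5, 0.4, 2.6]
width: -0.0001
gripper_force: 1.4
```

Request:
servo_tool(
  moves=[
    {"dp":[0,0,0.005],"delta_rot":[0,0,0],"fingers":0},
    {"dp":[0,0,0],"delta_rot":[0,0,0],"fingers":0},
    {"dp":[0,0,0],"delta_rot":[0,0,0],"fingers":0},
  ],
)

```text
clock: 23.0
position: [0.6327, -0.2242, 0.1487]
ee_rot: [-0.004, 0.804, 0.594, -0.002]
contact_force: [-1.9, 0.8, 6.8]
width: 0.0001
gripper_force: 3.6
```

Request:
servo_tool(
  moves=[
    {"dp":[0,0,0.005],"delta_rot":[0,0,0],"fingers":0},
    {"dp":[0,0,0],"delta_rot":[0,0,0],"fingers":0},
    {"dp":[0,0,0],"delta_rot":[0,0,0],"fingers":0},
  ],
)

```text
clock: 23.3
position: [0.6327, -0.2242, 0.1486]
ee_rot: [-0.003, 0.804, 0.594, -0.002]
contact_force: [-2.4, 1.4, 11.4]
width: -0.0001
gripper_force: 5.7
```

Contact came at the seated height (tips at 0.0757 m against an expected 0.076 m), at about 4.5 N per mm. I'll go up to about 20 N and hold.

Request:
servo_tool(
  moves=[
    {"dp":[0,0,0.005],"delta_rot":[0,0,0],"fingers":0},
    {"dp":[0,0,0.005],"delta_rot":[0,0,0],"fingers":0},
    {"dp":[0,0,0],"delta_rot":[0,0,0],"fingers":0},
    {"dp":[0,0,0],"delta_rot":[0,0,0],"fingers":0},
    {"dp":[0,0,0],"delta_rot":[0,0,0],"fingers":0},
  ],
)

```text
clock: 23.8
position: [0.6327, -0.2241, 0.1486]
ee_rot: [-0.003, 0.804, 0.594, -0.001]
contact_force: [-5.1, 2.4, 20.0]
width: 0.0005
gripper_force: 9.8
```

Request:
servo_tool(
  moves=[
    {"dp":[0,0,0],"delta_rot":[0,0,0],"fingers":0},
    {"dp":[0,0,0],"delta_rot":[0,0,0],"fingers":0},
    {"dp":[0,0,0],"delta_rot":[0,0,0],"fingers":0},
    {"dp":[0,0,0],"delta_rot":[0,0,0],"fingers":0},
    {"dp":[0,0,0],"delta_rot":[0,0,0],"fingers":0},
  ],
)

```text
clock: 24.3
position: [0.6327, -0.2241, 0.1486]
ee_rot: [-0.003, 0.804, 0.594, -0.001]
contact_force: [-4.7, 2.3, 20.1]
width: -0.0001
gripper_force: 9.8
```

Request:
servo_tool(
  moves=[
    {"dp":[0,0,0],"delta_rot":[0,0,0],"fingers":0},
    {"dp":[0,0,0],"delta_rot":[0,0,0],"fingers":0},
    {"dp":[0,0,0],"delta_rot":[0,0,0],"fingers":0},
    {"dp":[0,0,0],"delta_rot":[0,0,0],"fingers":0},
    {"dp":[0,0,0],"delta_rot":[0,0,0],"fingers":0},
  ],
)

```text
clock: 24.8
position: [0.6327, -0.2241, 0.1486]
ee_rot: [-0.003, 0.804, 0.594, -0.001]
contact_force: [-5.2, 2.6, 18.6]
width: 0.0
gripper_force: 9.8
```

Held at about 20 N for over a second. I'll retreat gently and look.

Request:
servo_tool(
  moves=[
    {"dp":[0,0,-0.01],"delta_rot":[0,0,0],"fingers":0},
    {"dp":[0,0,-0.02],"delta_rot":[0,0,0],"fingers":0},
    {"dp":[0,0,-0.1],"delta_rot":[0,0,0],"fingers":0},
    {"dp":[0,0,-0.2],"delta_rot":[0,0,0],"fingers":0},
    {"dp":[0,0,-0.2],"delta_rot":[0,0,0],"fingers":0},
  ],
)

```text
clock: 25.3
position: [0.6331, -0.2244, 0.2499]
ee_rot: [-0.005, 0.804, 0.594, -0.003]
contact_force: [0.3, 0.1, 0.4]
width: 0.0002
gripper_force: 0.0
```

Request:
servo_tool(
  moves=[
    {"dp":[0,0,-0.1],"delta_rot":[0,0,0],"fingers":0},
    {"dp":[0,0,0],"delta_rot":[0,0,0],"fingers":0},
    {"dp":[0,0,0],"delta_rot":[0,0,0],"fingers":0},
  ],
)

```text
clock: 25.6
position: [0.6334, -0.2246, 0.2696]
ee_rot: [-0.004, 0.804, 0.594, -0.002]
contact_force: [-0.6, 0.0, -0.4]
width: 0.0
gripper_force: 0.0
```

```bash
python3 look.py seated
```

```text
scene (-0.07, -0.05) 256 z med 0.0772 y range [-0.054  0.053]
scene (-0.05, -0.03) 254 z med 0.0773 y range [-0.052  0.054]
scene (0.03, 0.05) 280 z med 0.0767 y range [-0.054  0.054]
scene (0.05, 0.075) 320 z med 0.0771 y range [-0.054  0.053]
top (-0.07, -0.05) 27 z med 0.0767 y range [0.044 0.055]
top (-0.05, -0.03) 32 z med 0.0761 y range [-0.022  0.054]
top (0.03, 0.05) 135 z med 0.0764 y range [-0.054  0.055]
top (0.05, 0.075) 132 z med 0.076 y range [-0.054  0.054]
```

View pics/seated.png

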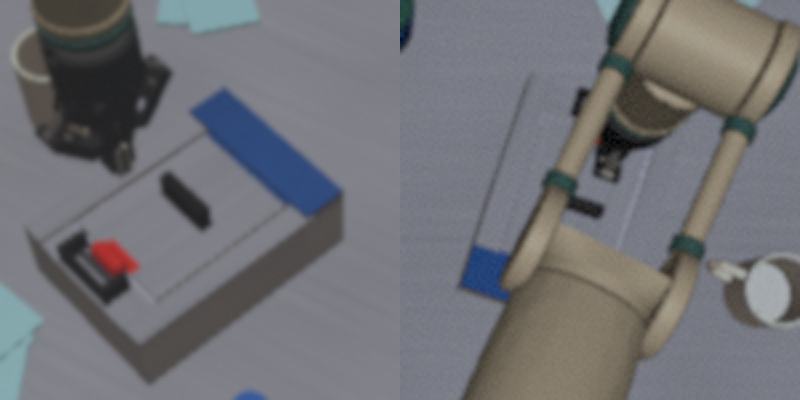

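The cover is level: its upper face measures about 0.0765 m front and back. It is seated under the lip and roller, the gripper is clear, and the mug is untouched. Handing in.

```bash
python3 -c "
from rig import manip; print(manip.sign_off())"
```

```text
the job is handed in; nothing more can be done
None
```

The cover is seated level under the lip and roller, was pressed at about 20 N for over a second, and the job is handed in at about 26 s on the robot's clock; the hand-in returned no verdict.

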